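# Slide the die plate home under the punch bridge

## Robot

A 6-joint arm with a two-finger parallel gripper is mounted at the origin on the work surface. World frame = base frame: x ahead of the robot, y to its left, z up, the work surface at z = 0. Lengths are in m, angles in rad, forces in N, time in s.
With the tool pointing down it reaches from about 0.425 to 0.95 m from the base axis. Payload 3.5 kg.
Tool frame: the origin (TCP) lies between the finger pads; the fingertips stand 11 mm ahead of it and the grasp point (between the pads) lies 8 mm behind it (ctrl.tcp_to_tips is the distance from the TCP to the fingertips, in m); z points along the fingers, y is the direction in which the jaws open and shut (so a half turn about z gives the same grasp; the last joint's range is limited). The gripper opens to 85 mm and grips with 20 to 120 N. Pads are 22 mm wide; open, the fingers measure 114 mm over their backs; the gripper's body (76 mm by 85 mm) begins 54 mm behind the grasp point. The pads swing forward as they close: fully open they stand 13 mm farther back than shut.
Start: joints at [-1.352, 0.286, 1.577, -0, 1.279, -0.15], TCP at [0.243, -0.63, 0.242] pointing down, gripper open.
Joint ranges: [-2.77, 2.77], [-0.9, 2.22], [0.21, 2.48], [-1.53, 4.67], [0.24, 2.81], [-2.84, 2.84]. Speed limits (rad/s): [2.79, 2.79, 3.14, 3.14, 3.14, 3.14].

## Interface

Orientations are given as a unit quaternion [x, y, z, w].
In Python, from plant import monitor, vision, workorder, ctrl gives the robot as it stands.
- The arm moves only by the tool jog_arm, never from a script. Its argument "series" is a list of rows, each a list of 4 numbers: the shift along the tool's x, y, z in m, then the turn about the tool's z in rad. In form: [[tx, ty, tz, spin], ...]. A call has exactly 8 rows; each row shifts and turns the pose as measured when the row begins, along the tool's axes as they then stand; what a row does not reach is not made up. A row lasts 1/12 s, in which the tool goes at most 41.7 mm and 7.16 degrees, less where a joint would pass 70% of its speed; a pose out of reach is approached as far as the arm can. A call is refused whole if a number of a shift passes 0.0417 or a number of a turn 0.125, either way. A call with a gripper value outside its range is refused whole. "grip" is the finger opening in m, from 0 to 0.0854, set as the call begins (left out, the last holds). The fingers move at their own pace and stop on an object; "grip_force" is the grip in N (left out, the last holds). Time passes only in rows, so rows that do not move let the fingers close, or fill a call up. It gives the time, the measured TCP pose, the force and the opening at its end, in the units of the state.
- monitor.get_state(): the state, without advancing time (a new reading comes with each control period).
- vision.read_camera(name): name is "scene" or "top"; returns the picture (400x640x3 uint8, red, green, blue); there is no depth.
- vision.get_calibration(name): a dict with "vfov" (degrees; the focal length in pixels is half the picture's height over the tangent of half this angle, whatever the lens; pixels are square), "cx", "cy" (the principal point, pixels), "R" (3x3) and "t" (3): a world point X has camera coordinates R X + t. Camera axes: x right, y down, z forward; pixel columns grow to the right and rows downward; lengths in m; the calibration is good to about 2 mm. A picture is of the moment at which its call begins. get_calibration takes no time and is no camera call.
- workorder.sign_off(): hands the job in, once; it reports no verdict.
The state is a dict: "time": time; "qpos": joint angles; "dq": joint speeds; "joint_efforts": joint torques, N m; "eef_pos": TCP position; "tcp_rot": TCP orientation; "contact_force": force on the tool from outside, world axes, zero at the start; "wrist_torque": the same for the moment, N m; "opening": opening from 0.0 (shut) to 1.0 (fully open).
Only numpy, scipy, OpenCV 4.12 (cv2) and the standard library are available. Lean on these libraries where they do the work, as an engineer would, in place of code of your own. Each camera call takes 0.05 s, during which the arm holds its last target.

## Task

Push the flat steel die plate along the bench with the fingertips, in under the low bridge of the fixed punch frame, until its front edge rests square against the stop bar at the far end of the frame. Keep the plate flat on the bench all the way, never lifted or tipped, and leave the other tools where they lie. Then draw the fingers clear of everything.

Things in the scene. Friction and masses are not known exactly. Their poses are not given: they have to be found in the camera images.
- die_plate: flat steel die plate with three holes in a row, 110 mm long (own x) x 95 mm wide (own y) x 12 mm thick, 0.45 to 0.75 kg, lying flat and loose on the bench; origin at the centre of its underside, z up. Its +x short edge faces the frame roughly (within about 20 degrees) and is the front edge. It slides on the bench with friction and stays where it is left.
- press: dark steel frame fixed to the bench: a low bridge bar over a passage 109 mm wide between two side rails (24 mm wide, 16 mm tall, frame x from -18 to +55 mm), closed at the far end by a stop bar. Origin on the bench under the middle of the bridge; +x is the way the plate goes in, y across the passage, z up.
- bridge (a point): middle of the underside of the bridge bar, 16 mm above the bench: 4 mm of headroom over the plate. The bar is 36 mm deep (frame x -18 to +18 mm) and 157 mm long across the passage (y); its top is 40 mm above the bench, its screws and brass bush reach 44 mm. Axes as the frame's.
- stop (a point): middle of the lower edge of the stop bar's face that the plate meets, on the bench at frame x = +43 mm; the bar is 16 mm tall, 12 mm thick, spans the passage and is open to view from above. Axes as the frame's.
- home (a point): fixed point of the frame, on the bench at x = -12 mm of the frame: the plate's origin is here when its front edge rests square against the stop bar; the plate's rear edge then lies at frame x = -67 mm, 49 mm outside the bridge bar. Axes as the frame's.
- bench_block: small waisted steel anvil block, 50 x 50 x 30 mm tall, beside the frame; origin under its centre
- hammer: hammer with a 240 mm handle lying on the bench beyond the stop bar, across the frame's x; origin on the bench under it
- pliers: pliers with black grips, about 135 mm long, 17 mm tall, lying on the bench behind the plate; origin at the pivot, on the bench
- file: flat file with a wooden handle, about 220 mm long and 22 mm tall, lying along the frame's +y side; origin on the bench under its middle
- collar: brass ring, 38 mm across, 14 mm tall, on the frame's -y side; origin under its centre
- dish: small white dish, 80 mm across, 35 mm tall; origin under its centre
- jar: small amber jar with a black cap, 44 mm across, 50 mm tall; origin under its centre
Mind the look-alikes: they are no part of the job. What is shaped like the die_plate but black or turquoise is not meant.

How it is judged:
By the outcome, as a careful person would: the job done as asked, in the order asked, and still so for the second after the job is handed in, with the robot touching nothing.
It also fails if it takes over 61 s, if anything falls off the work surface, if the arm or the gripper's body presses on something with over 40 N, if the wrist force passes 120 N, or if a joint passes its speed limit or range.

## Working session

There is one attempt and no reset: what is moved stays moved. The work goes in short steps, Python scripts to look and compute and a tool call to move; the robot and the scene stay as the last step left them, time stands still between calls to the robot, and variables do not carry over. Pictures are saved under pics/ and viewed, and the job is handed in when it is done.

Besides the shell and the picture viewer there is one more tool, called after "Call:" by a JSON object that holds its "method" and its "body", one argument or row to a line. jog_arm: Moves the arm, as the interface text tells. Its arguments: {"type":"object","properties":{"series":{"type":"array","items":{"type":"array","items":{"type":"number"}}},"grip":{"type":"number"},"grip_force":{"type":"number"}},"required":["series"]}

```bash
mkdir -p pics; ls; python3 - <<'E'
from plant import monitor, vision, workorder, ctrl
import cv2
s=monitor.get_state()
for k,v in s.items(): print(k,v)
print(ctrl.tcp_to_tips)
for n in("scene","top"):
    cv2.imwrite(f"pics/{n}0.png",vision.read_camera(n)[:,:,::-1]); print(vision.get_calibration(n))
E
```

```text
pics
time 0.0
qpos [-1.35200307e+00  2.87170823e-01  1.57818476e+00  8.86811521e-06
  1.27857495e+00 -1.49987092e-01]
dq [-1.12584342e-03  3.30747833e-04 -5.54045384e-05 -1.01081233e-03
 -6.41647833e-04  1.61533822e-04]
joint_efforts [ 1.41191391e-03 -4.05978012e+01 -2.92624658e+01  2.42269198e-05
  5.71280703e-03 -3.04568701e-06]
eef_pos [ 0.24322237 -0.62898326  0.2409395 ]
tcp_rot [ 9.83047807e-01  1.83345691e-01 -3.59651272e-05 -1.16839421e-03]
contact_force [ 0.33600897 -0.31088191 -0.24682798]
wrist_torque [-0.03525038 -0.00649807 -0.01791791]
opening 1.0007956182906919
0.011
{'vfov': 43.61260876437464, 'cx': 318.0013634272024, 'cy': 195.50049720946194, 'R': array([[-0.68328512,  0.73013151, -0.00542452],
       [ 0.42917491,  0.39560578, -0.81197596],
       [-0.59070327, -0.55713916, -0.58366567]]), 't': array([ 0.34037378, -0.22723843,  1.54452729])}
{'vfov': 43.75399811632805, 'cx': 326.5894966831568, 'cy': 198.82180727781477, 'R': array([[-0.01086737, -0.99992301,  0.00598958],
       [-0.99899025,  0.01059571, -0.04366012],
       [ 0.04359329, -0.00645801, -0.99902849]]), 't': array([0.02656272, 0.55836193, 1.32425742])}
```

View pics/scene0.png

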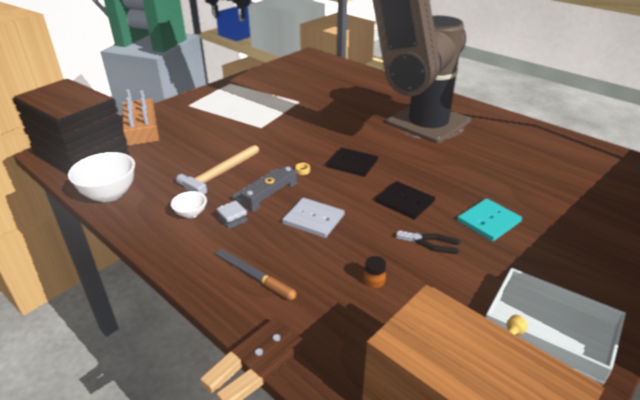

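View pics/top0.png

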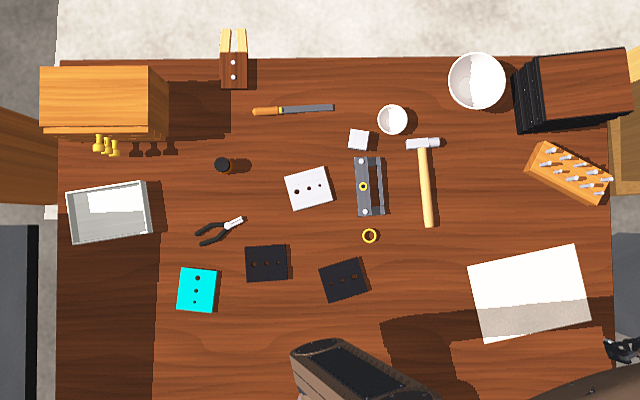

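The top view shows the grey plate near (308,188), the frame near (369,186), the pliers at (220,230) and the jar at (225,165). I'll enlarge that area.

```bash
python3 - <<'E'
import cv2
im=cv2.imread("pics/top0.png")
cv2.imwrite("pics/top0c.png",cv2.resize(im[140:240,270:400],None,fx=6,fy=6,interpolation=cv2.INTER_CUBIC))
im=cv2.imread("pics/scene0.png")
cv2.imwrite("pics/scene0c.png",cv2.resize(im[150:250,200:360],None,fx=5,fy=5,interpolation=cv2.INTER_CUBIC))
E
```

```text
(no output)
```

View pics/top0c.png

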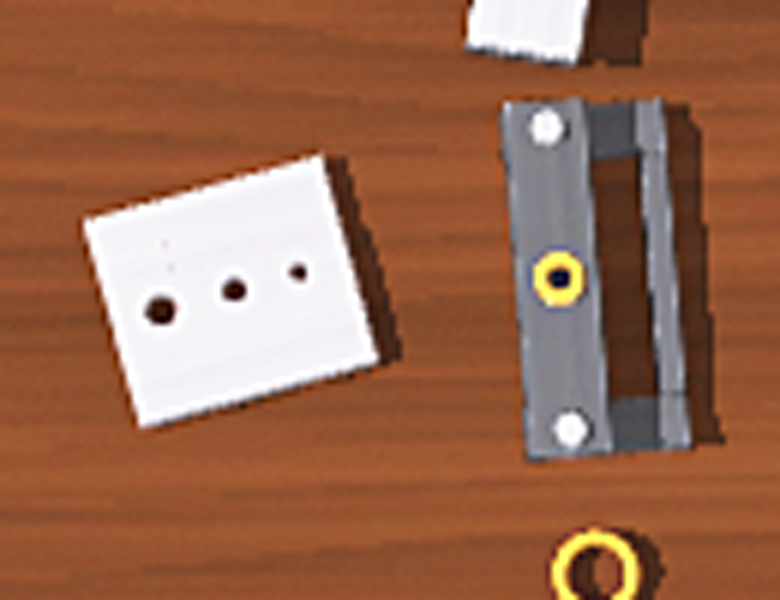

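View pics/scene0c.png

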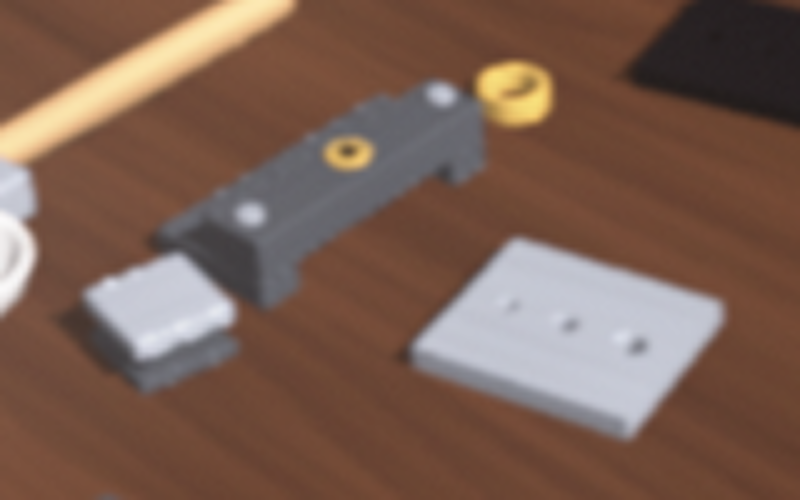

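```bash
cat > h.py <<'E'
import numpy as np
from scipy.optimize import least_squares
from plant import monitor, vision, workorder, ctrl
C=vision.get_calibration("top")
F=200/np.tan(np.radians(C["vfov"]/2))
def pix(u,v,z):
    d=C["R"].T@np.array([(u-C["cx"])/F,(v-C["cy"])/F,1]); o=-C["R"].T@C["t"]
    return (o+d*(z-o[2])/d[2])
def crop(pts,ox,oy,s,z): return np.array([pix(ox+(u+.5)/s-.5,oy+(v+.5)/s-.5,z)[:2] for u,v in pts])
def proj(P):
    c=C["R"]@np.asarray(P)+C["t"]; return C["cx"]+F*c[0]/c[2],C["cy"]+F*c[1]/c[2]
def fit(local,world):
    local=np.array(local,float);world=np.array(world)
    def f(p):
        c,s=np.cos(p[2]),np.sin(p[2]); return (local@np.array([[c,s],[-s,c]])+p[:2]-world).ravel()
    r=least_squares(f,[*world.mean(0),-1.5]); return r.x,r.fun.reshape(-1,2)*1000
E
python3 - <<'E'
from h import *
np.set_printoptions(suppress=True,precision=4)
pl=crop([(84,220),(324,155),(380,360),(140,427)],270,140,6,.012)
p,r=fit([(-.055,.0475),(.055,.0475),(.055,-.0475),(-.055,-.0475)],pl); print("plate",p,np.degrees(p[2]));print(r)
w=np.vstack([crop([(503,102),(583,100),(611,452),(528,459)],270,140,6,.040),crop([(662,98),(690,447)],270,140,6,.016)])
f,r=fit([(-.018,.0785),(.018,.0785),(.018,-.0785),(-.018,-.0785),(.055,.0785),(.055,-.0785)],w);print("frame",f,np.degrees(f[2]));print(r)
c,s=np.cos(f[2]),np.sin(f[2]); R=np.array([[c,-s],[s,c]])
print("home",R@[-.012,0]+f[:2], "plate in frame",R.T@(p[:2]-f[:2]),np.degrees(p[2]-f[2]))
for n,px,z in(("jar",(222,164),.05),("pl1",(242,219),.01),("pl2",(196,233),.01),("plgrip",(205,243),.01),("block",(358,140),.03),("collar",(370,236),.014)):
    q=pix(*px,z)[:2]; print(n,q,R.T@(q-f[:2]))
E
```

```text
plate [ 0.5883  0.0695 -1.3135] -75.26062596699842
[[-0.3057 -0.719 ]
 [-0.4451  0.6887]
 [-0.0343  0.5844]
 [ 0.7852 -0.5542]]
frame [ 0.5906 -0.0737 -1.5092] -86.46832655625336
[[-0.3437  0.3014]
 [ 1.3457 -0.4341]
 [-0.5428 -0.0775]
 [-0.0931 -0.5072]
 [-0.0081  0.1668]
 [-0.358   0.5506]]
home [ 0.5898 -0.0617] plate in frame [-0.1431  0.0066] 11.207700589254946
jar [0.6509 0.293 ] [-0.3623  0.0828]
pl1 [0.507  0.2478] [-0.3261 -0.0636]
pl2 [0.4709 0.3709] [-0.4511 -0.0921]
plgrip [0.444  0.3468] [-0.4288 -0.1204]
block [ 0.7137 -0.0646] [-0.0015  0.1234]
collar [ 0.4579 -0.0943] [ 0.0124 -0.1337]
```

```bash
cat >> h.py <<'E'
from scipy.spatial.transform import Rotation as Ro
def yaw(s): 
    x=Ro.from_quat(s["tcp_rot"]).as_matrix()[:,0]; return np.arctan2(x[1],x[0])
def plan(x,y,z,yw,n,s=None,mx=.0415):
    s=s or monitor.get_state(); p=np.array(s["eef_pos"]);a=yaw(s);rows=[]
    print("now",p.round(4),round(float(np.degrees(a)),2),"t",round(s["time"],2),"F",np.round(s["contact_force"],2))
    d=(np.array([x,y,z])-p)/n; da=((yw-a+np.pi)%(2*np.pi)-np.pi)/n
    for i in range(n):
        b=a+da*i; tx=np.array([np.cos(b),np.sin(b)]);ty=np.array([np.sin(b),-np.cos(b)])
        rows.append([round(float(v),4) for v in(d[:2]@tx,d[:2]@ty,-d[2],-da)])
    print(rows, "step",np.linalg.norm(d))
E
python3 - <<'E'
from h import *
plan(.566,.153,.15,np.radians(104.74),32)
E
```

```text
now [ 0.2432 -0.6291  0.2411] 21.13 t 0.1 F [-0.12 -0.34 -0.18]
[[0.0182, -0.0192, 0.0028, -0.0456], [0.0191, -0.0183, 0.0028, -0.0456], [0.0199, -0.0174, 0.0028, -0.0456], [0.0207, -0.0165, 0.0028, -0.0456], [0.0214, -0.0155, 0.0028, -0.0456], [0.0221, -0.0145, 0.0028, -0.0456], [0.0227, -0.0135, 0.0028, -0.0456], [0.0233, -0.0125, 0.0028, -0.0456], [0.0239, -0.0114, 0.0028, -0.0456], [0.0244, -0.0103, 0.0028, -0.0456], [0.0248, -0.0092, 0.0028, -0.0456], [0.0252, -0.008, 0.0028, -0.0456], [0.0255, -0.0069, 0.0028, -0.0456], [0.0258, -0.0057, 0.0028, -0.0456], [0.026, -0.0045, 0.0028, -0.0456], [0.0262, -0.0033, 0.0028, -0.0456], [0.0264, -0.0021, 0.0028, -0.0456], [0.0264, -0.0009, 0.0028, -0.0456], [0.0264, 0.0003, 0.0028, -0.0456], [0.0264, 0.0015, 0.0028, -0.0456], [0.0263, 0.0027, 0.0028, -0.0456], [0.0262, 0.0039, 0.0028, -0.0456], [0.0259, 0.0051, 0.0028, -0.0456], [0.0257, 0.0062, 0.0028, -0.0456], [0.0254, 0.0074, 0.0028, -0.0456], [0.025, 0.0086, 0.0028, -0.0456], [0.0246, 0.0097, 0.0028, -0.0456], [0.0241, 0.0108, 0.0028, -0.0456], [0.0236, 0.0119, 0.0028, -0.0456], [0.023, 0.013, 0.0028, -0.0456], [0.0224, 0.014, 0.0028, -0.0456], [0.0218, 0.015, 0.0028, -0.0456]] step 0.026591663483873648
```

Call:
{"method": "jog_arm", "body": {
  "series": [
    [0.018, -0.019, 0, -0.046],
    [0.019, -0.018, 0, -0.046],
    [0.02, -0.017, 0, -0.046],
    [0.021, -0.016, 0, -0.046],
    [0.021, -0.015, 0, -0.046],
    [0.022, -0.014, 0, -0.046],
    [0.023, -0.013, 0, -0.046],
    [0.023, -0.012, 0, -0.046]
  ],
  "grip": 0.06
}}

```text
time: 0.77
eef_pos: [0.323, -0.43, 0.2347]
tcp_rot: [0.931, 0.364, -0.0, -0.006]
contact_force: [1.4, 0.6, 0.7]
opening: 0.704
```

Call:
{"method": "jog_arm", "body": {
  "series": [
    [0.024, -0.011, 0, -0.046],
    [0.024, -0.01, 0, -0.046],
    [0.025, -0.009, 0, -0.046],
    [0.025, -0.008, 0, -0.046],
    [0.025, -0.007, 0, -0.046],
    [0.026, -0.006, 0, -0.046],
    [0.026, -0.004, 0, -0.046],
    [0.026, -0.003, 0, -0.046]
  ]
}}

```text
time: 1.43
eef_pos: [0.4006, -0.2217, 0.2326]
tcp_rot: [0.844, 0.536, 0.001, -0.009]
contact_force: [0.4, -0.6, -0.1]
opening: 0.7
```

```bash
python3 - <<'E'
from h import *
plan(.566,.153,.15,np.radians(104.74),16)
E
```

```text
now [ 0.4006 -0.2217  0.2326] 64.79 t 1.43 F [ 0.4  -0.62 -0.07]
[[0.0256, -0.0006, 0.0052, -0.0436], [0.0256, 0.0005, 0.0052, -0.0436], [0.0255, 0.0016, 0.0052, -0.0436], [0.0255, 0.0027, 0.0052, -0.0436], [0.0253, 0.0038, 0.0052, -0.0436], [0.0251, 0.0049, 0.0052, -0.0436], [0.0249, 0.006, 0.0052, -0.0436], [0.0246, 0.0071, 0.0052, -0.0436], [0.0243, 0.0082, 0.0052, -0.0436], [0.0239, 0.0092, 0.0052, -0.0436], [0.0235, 0.0102, 0.0052, -0.0436], [0.023, 0.0113, 0.0052, -0.0436], [0.0225, 0.0122, 0.0052, -0.0436], [0.0219, 0.0132, 0.0052, -0.0436], [0.0213, 0.0142, 0.0052, -0.0436], [0.0207, 0.0151, 0.0052, -0.0436]] step 0.026114946343116018
```

Call:
{"method": "jog_arm", "body": {
  "series": [
    [0.026, 0, 0.003, -0.044],
    [0.026, 0, 0.003, -0.044],
    [0.026, 0.002, 0.003, -0.044],
    [0.026, 0.003, 0.003, -0.044],
    [0.025, 0.004, 0.003, -0.044],
    [0.025, 0.005, 0.003, -0.044],
    [0.025, 0.006, 0.003, -0.044],
    [0.025, 0.007, 0.003, -0.044]
  ]
}}

```text
time: 2.1
eef_pos: [0.4832, -0.0202, 0.208]
tcp_rot: [0.731, 0.682, 0.002, -0.01]
contact_force: [0.5, -1.2, 0.4]
opening: 0.703
```

Call:
{"method": "jog_arm", "body": {
  "series": [
    [0.024, 0.008, 0.003, -0.044],
    [0.024, 0.009, 0.003, -0.044],
    [0.023, 0.01, 0.003, -0.044],
    [0.023, 0.011, 0.003, -0.044],
    [0.022, 0.012, 0.003, -0.044],
    [0.022, 0.013, 0.003, -0.044],
    [0.021, 0.014, 0.003, -0.044],
    [0.021, 0.015, 0.003, -0.044]
  ]
}}

```text
time: 2.77
eef_pos: [0.5576, 0.18, 0.181]
tcp_rot: [0.593, 0.805, 0.002, -0.012]
contact_force: [-0.1, 0.8, -0.1]
opening: 0.702
```

```bash
python3 - <<'E'
from h import *
plan(.566,.153,.08,np.radians(104.74),8)
print(monitor.get_state()["tcp_rot"])
E
```

```text
now [0.5576 0.18   0.181 ] 107.29 t 2.77 F [-0.11  0.76 -0.08]
[[-0.0035, -0.0, 0.0126, 0.0056], [-0.0035, 0.0, 0.0126, 0.0056], [-0.0035, 0.0, 0.0126, 0.0056], [-0.0035, 0.0001, 0.0126, 0.0056], [-0.0035, 0.0001, 0.0126, 0.0056], [-0.0035, 0.0001, 0.0126, 0.0056], [-0.0035, 0.0001, 0.0126, 0.0056], [-0.0035, 0.0001, 0.0126, 0.0056]] step 0.01310719993447989
[ 0.59270626  0.80532868  0.00162691 -0.01193126]
```

Call:
{"method": "jog_arm", "body": {
  "series": [
    [-0.003, 0, 0.013, 0.006],
    [-0.003, 0, 0.013, 0.006],
    [-0.003, 0, 0.013, 0.006],
    [-0.003, 0, 0.013, 0.006],
    [-0.003, 0, 0.013, 0.006],
    [-0.003, 0, 0.013, 0.006],
    [-0.003, 0, 0.013, 0.006],
    [0, 0, 0, 0]
  ]
}}

```text
time: 3.43
eef_pos: [0.5586, 0.1619, 0.0785]
tcp_rot: [0.609, 0.793, -0.002, -0.015]
contact_force: [-1.4, 0.1, 0.4]
opening: 0.704
```

```bash
python3 - <<'E'
from h import *
import cv2
plan(.566,.153,.03,np.radians(104.74),8)
print(Ro.from_quat(monitor.get_state()["tcp_rot"]).as_matrix().round(4))
im=vision.read_camera("top")[:,:,::-1]
cv2.imwrite("pics/t1.png",cv2.resize(im[120:260,190:400],None,fx=3.8,fy=3.8,interpolation=cv2.INTER_CUBIC))
im=vision.read_camera("scene")[:,:,::-1]
cv2.imwrite("pics/s1.png",cv2.resize(im[130:270,220:430],None,fx=3.8,fy=3.8,interpolation=cv2.INTER_CUBIC))
E
```

```text
now [0.5586 0.1619 0.0785] 104.93 t 3.43 F [-1.42  0.13  0.39]
[[-0.0013, 0.0006, 0.0061, 0.0004], [-0.0013, 0.0006, 0.0061, 0.0004], [-0.0013, 0.0006, 0.0061, 0.0004], [-0.0013, 0.0006, 0.0061, 0.0004], [-0.0013, 0.0006, 0.0061, 0.0004], [-0.0013, 0.0006, 0.0061, 0.0004], [-0.0013, 0.0006, 0.0061, 0.0004], [-0.0013, 0.0006, 0.0061, 0.0004]] step 0.006234591991385497
[[-0.2576  0.9659 -0.0255]
 [ 0.966   0.258   0.0157]
 [ 0.0217 -0.0206 -0.9996]]
```

View pics/t1.png

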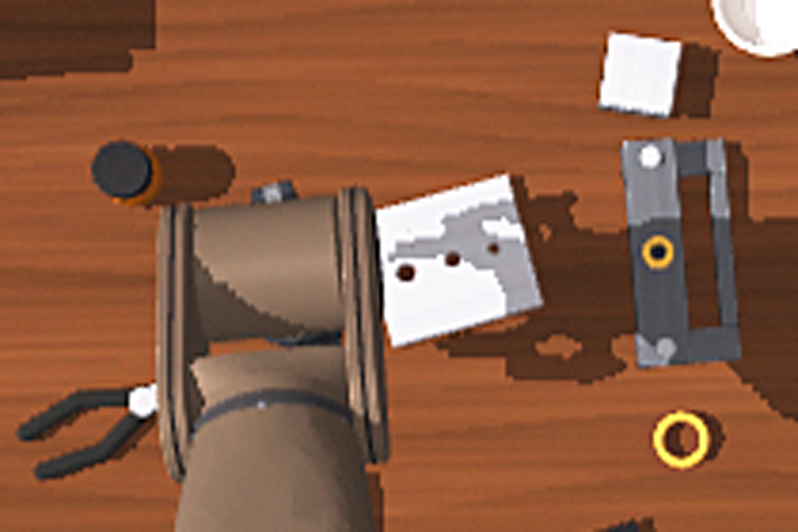

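View pics/s1.png

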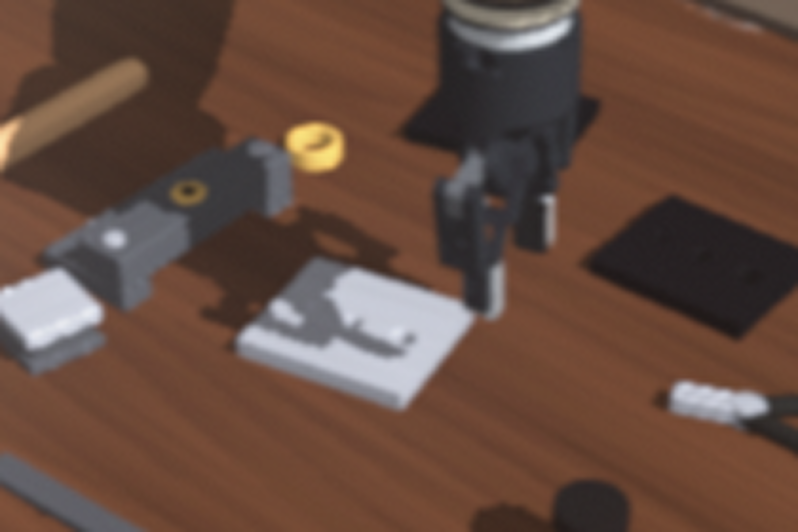

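Call:
{"method": "jog_arm", "body": {
  "series": [
    [0, 0.001, 0.009, 0],
    [0, 0.001, 0.009, 0],
    [0, 0.001, 0.009, 0],
    [0, 0.001, 0.009, 0],
    [0, 0.001, 0.009, 0],
    [0, 0.001, 0.009, 0],
    [0, 0, 0.004, 0],
    [0, 0, 0, 0]
  ]
}}

```text
time: 4.2
eef_pos: [0.5677, 0.1656, 0.0204]
tcp_rot: [0.609, 0.793, 0.002, -0.011]
contact_force: [0.3, -0.1, -0.5]
opening: 0.704
```

```bash
python3 - <<'E'
from h import *
import cv2
s=monitor.get_state();print(s["eef_pos"],np.degrees(yaw(s)),s["contact_force"],Ro.from_quat(s["tcp_rot"]).as_matrix()[2])
im=vision.read_camera("scene")[:,:,::-1]
cv2.imwrite("pics/s2.png",cv2.resize(im[150:250,270:400],None,fx=6,fy=6,interpolation=cv2.INTER_CUBIC))
E
```

```text
[0.56774115 0.16558025 0.02035691] 104.96937319835524 [ 0.29306316 -0.10990006 -0.47415635] [ 0.02041321 -0.01023361 -0.99973925]
```

View pics/s2.png

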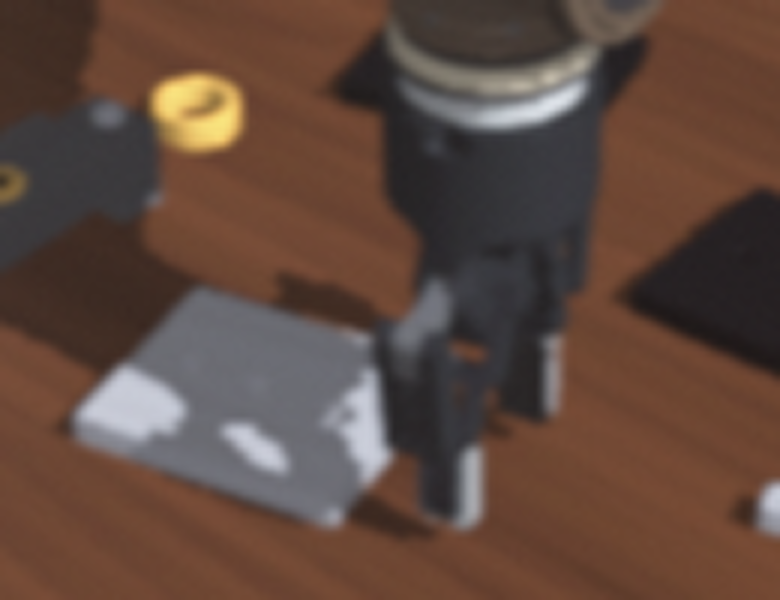

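```bash
python3 - <<'E'
from h import *
s=monitor.get_state();R=Ro.from_quat(s["tcp_rot"]).as_matrix();p=np.array(s["eef_pos"])
K=vision.get_calibration("scene");f=200/np.tan(np.radians(K["vfov"]/2))
for sy in(1,-1):
  for d in(0,.004,.008,.011):
    for ty in (.030,.042):
     for tx in(-.011,.011):
      c=K["R"]@(p+R@[tx,sy*ty,d])+K["t"];u,v=K["cx"]+f*c[0]/c[2],K["cy"]+f*c[1]/c[2]
      print(sy,d,ty,tx,"crop px",round((u-270)*6),round((v-150)*6))
E
```

```text
1 0 0.03 -0.011 crop px 424 488
1 0 0.03 0.011 crop px 479 506
1 0 0.042 -0.011 crop px 410 508
1 0 0.042 0.011 crop px 465 525
1 0.004 0.03 -0.011 crop px 424 497
1 0.004 0.03 0.011 crop px 479 514
1 0.004 0.042 -0.011 crop px 410 516
1 0.004 0.042 0.011 crop px 465 534
1 0.008 0.03 -0.011 crop px 424 505
1 0.008 0.03 0.011 crop px 479 523
1 0.008 0.042 -0.011 crop px 410 525
1 0.008 0.042 0.011 crop px 465 542
1 0.011 0.03 -0.011 crop px 424 512
1 0.011 0.03 0.011 crop px 479 529
1 0.011 0.042 -0.011 crop px 410 531
1 0.011 0.042 0.011 crop px 465 549
-1 0 0.03 -0.011 crop px 494 397
-1 0 0.03 0.011 crop px 548 413
-1 0 0.042 -0.011 crop px 507 379
-1 0 0.042 0.011 crop px 561 395
-1 0.004 0.03 -0.011 crop px 494 405
-1 0.004 0.03 0.011 crop px 547 421
-1 0.004 0.042 -0.011 crop px 507 388
-1 0.004 0.042 0.011 crop px 560 403
-1 0.008 0.03 -0.011 crop px 494 413
-1 0.008 0.03 0.011 crop px 547 429
-1 0.008 0.042 -0.011 crop px 507 396
-1 0.008 0.042 0.011 crop px 560 412
-1 0.011 0.03 -0.011 crop px 494 420
-1 0.011 0.03 0.011 crop px 547 436
-1 0.011 0.042 -0.011 crop px 507 402
-1 0.011 0.042 0.011 crop px 560 418
```

Call:
{"method": "jog_arm", "body": {
  "series": [
    [0, 0, 0.002, 0],
    [0, 0, 0.002, 0],
    [0, 0, 0.002, 0],
    [0, 0, 0.002, 0],
    [0, 0, 0, 0],
    [0, 0, 0, 0],
    [0, 0, 0, 0],
    [0, 0, 0, 0]
  ]
}}

```text
time: 4.92
eef_pos: [0.5691, 0.166, 0.0138]
tcp_rot: [0.609, 0.793, 0.003, -0.01]
contact_force: [-0.2, 0.7, -0.3]
opening: 0.7
```

```bash
python3 - <<'E'
from h import *
import cv2
s=monitor.get_state();print(s["eef_pos"],np.degrees(yaw(s)),s["contact_force"],Ro.from_quat(s["tcp_rot"]).as_matrix()[2])
im=vision.read_camera("scene")[:,:,::-1]
cv2.imwrite("pics/s3.png",cv2.resize(im[190:250,310:390],None,fx=9,fy=9,interpolation=cv2.INTER_CUBIC))
E
```

```text
[0.56910916 0.16597703 0.01376259] 104.98338054121974 [-0.23770059  0.67090161 -0.27530858] [ 0.01980486 -0.00642204 -0.99978324]
```

View pics/s3.png

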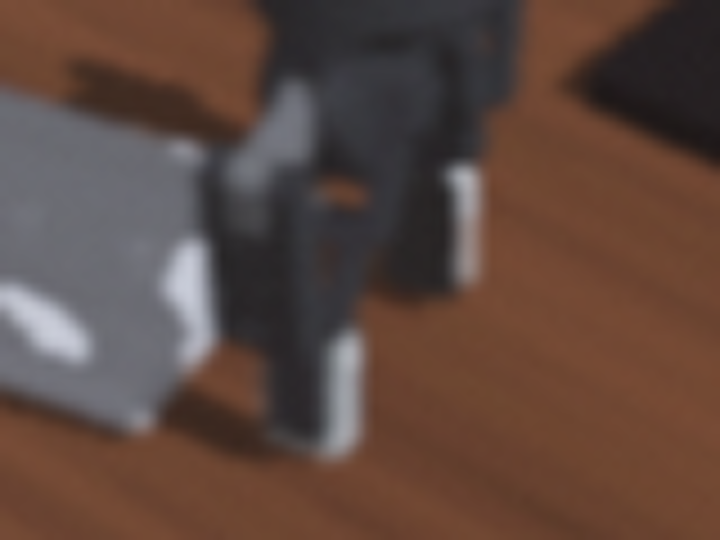

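Call:
{"method": "jog_arm", "body": {
  "series": [
    [0, 0, 0.001, 0],
    [0, 0, 0.001, 0],
    [0, 0, 0.001, 0],
    [0, 0, 0.001, 0],
    [0, 0, 0.001, 0],
    [0, 0, 0, 0],
    [0, 0, 0, 0],
    [0, 0, 0, 0]
  ]
}}

```text
time: 5.63
eef_pos: [0.5691, 0.1661, 0.0083]
tcp_rot: [0.609, 0.793, 0.004, -0.01]
contact_force: [0.6, 0.4, -0.7]
opening: 0.706
```

```bash
python3 - <<'E'
from h import *
import cv2
s=monitor.get_state();print(s["eef_pos"],np.degrees(yaw(s)),s["contact_force"],Ro.from_quat(s["tcp_rot"]).as_matrix()[2])
im=vision.read_camera("scene")[:,:,::-1]
cv2.imwrite("pics/s4.png",cv2.resize(im[190:250,310:390],None,fx=9,fy=9,interpolation=cv2.INTER_CUBIC))
E
```

```text
[0.5691032  0.166084   0.00832961] 104.98472452979722 [ 0.56077011  0.39376185 -0.73024306] [ 0.0197922  -0.00623296 -0.99978469]
```

View pics/s4.png

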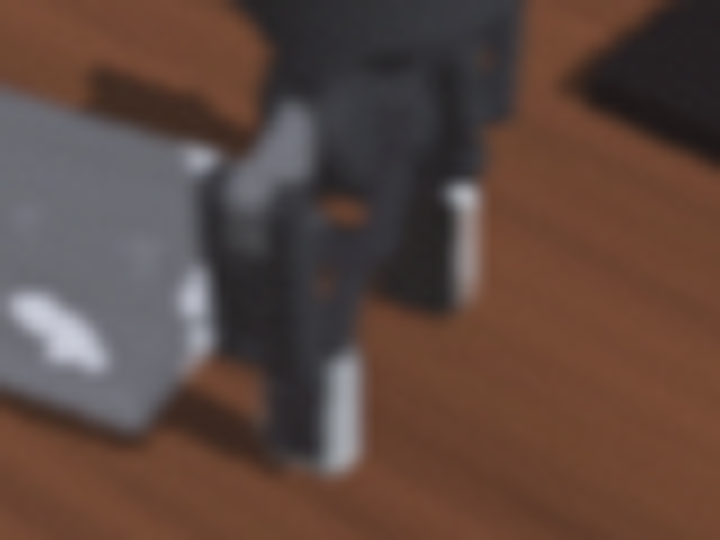

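Call:
{"method": "jog_arm", "body": {
  "series": [
    [0.002, 0, -0.01, 0],
    [0, 0, -0.012, 0],
    [0, 0, -0.012, 0],
    [0, 0, -0.012, 0],
    [0, 0, -0.012, 0],
    [0, 0, -0.012, 0],
    [0, 0, -0.012, 0],
    [0, 0, -0.006, 0]
  ],
  "grip": 0.0
}}

```text
time: 6.35
eef_pos: [0.5701, 0.1667, 0.107]
tcp_rot: [0.609, 0.793, 0.004, -0.009]
contact_force: [0.1, -0.3, -0.3]
opening: 0.002
```

Call:
{"method": "jog_arm", "body": {
  "series": [
    [-0.018, 0.01, 0, 0],
    [-0.018, 0.01, 0, 0],
    [-0.018, 0.01, 0, 0],
    [-0.018, 0.01, 0, 0],
    [-0.018, 0.01, 0, 0],
    [-0.018, 0.01, 0, 0],
    [-0.018, 0.01, 0, 0],
    [-0.01, 0.006, 0, 0]
  ]
}}

```text
time: 7.02
eef_pos: [0.6837, 0.0531, 0.1135]
tcp_rot: [0.607, 0.795, 0.007, -0.006]
contact_force: [0.1, 0.5, -0.7]
opening: 0.001
```

```bash
python3 - <<'E'
from h import *
plan(.684,.048,.03,np.radians(104.74),8)
print(Ro.from_quat(monitor.get_state()["tcp_rot"]).as_matrix()[2])
E
```

```text
now [0.6837 0.0531 0.1135] 105.29 t 7.02 F [ 0.06  0.48 -0.73]
[[-0.0006, -0.0001, 0.0104, 0.0012], [-0.0006, -0.0001, 0.0104, 0.0012], [-0.0006, -0.0001, 0.0104, 0.0012], [-0.0006, -0.0001, 0.0104, 0.0012], [-0.0006, -0.0001, 0.0104, 0.0012], [-0.0006, -0.0001, 0.0104, 0.0012], [-0.0006, -0.0001, 0.0104, 0.0012], [-0.0006, -0.0001, 0.0104, 0.0012]] step 0.010463056965796037
[ 0.01827507  0.00408805 -0.99982464]
```

Call:
{"method": "jog_arm", "body": {
  "series": [
    [-0.001, 0, 0.013, 0],
    [-0.001, 0, 0.013, 0],
    [-0.001, 0, 0.013, 0],
    [-0.001, 0, 0.013, 0],
    [-0.001, 0, 0.013, 0],
    [-0.001, 0, 0.013, 0],
    [0, 0, 0.008, 0],
    [0, 0, 0, 0]
  ]
}}

```text
time: 7.68
eef_pos: [0.6812, 0.0507, 0.0156]
tcp_rot: [0.606, 0.795, 0.005, -0.01]
contact_force: [-0.5, 0.2, -0.4]
opening: -0.01
```

```bash
python3 - <<'E'
from h import *
import cv2
s=monitor.get_state();print(s["eef_pos"],np.degrees(yaw(s)),s["contact_force"],Ro.from_quat(s["tcp_rot"]).as_matrix()[2])
im=vision.read_camera("scene")[:,:,::-1]
cv2.imwrite("pics/s5.png",cv2.resize(im[150:250,220:350],None,fx=6,fy=6,interpolation=cv2.INTER_CUBIC))
im=vision.read_camera("top")[:,:,::-1]
cv2.imwrite("pics/t5.png",cv2.resize(im[140:240,270:400],None,fx=6,fy=6,interpolation=cv2.INTER_CUBIC))
E
```

```text
[0.68120506 0.05070033 0.01556222] 105.3243709959712 [-0.51783917  0.20066656 -0.42245561] [ 0.02172227 -0.00305024 -0.99975939]
```

View pics/s5.png

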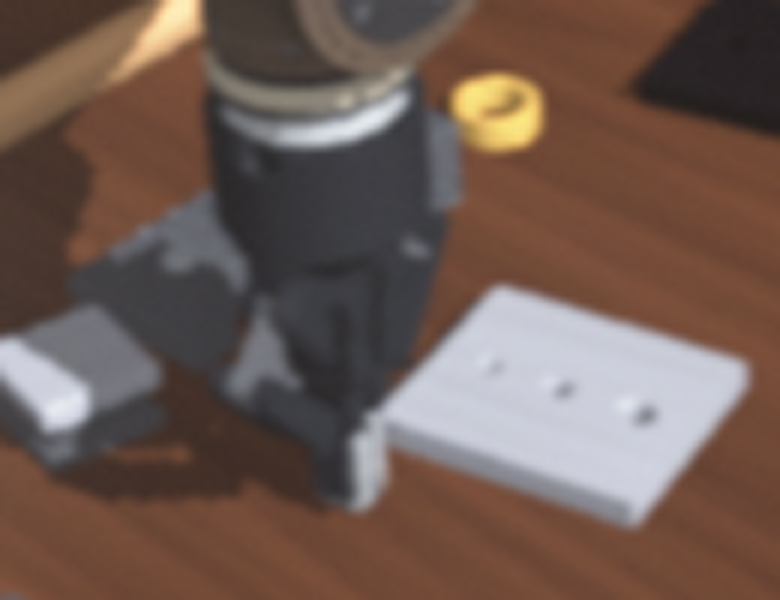

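View pics/t5.png

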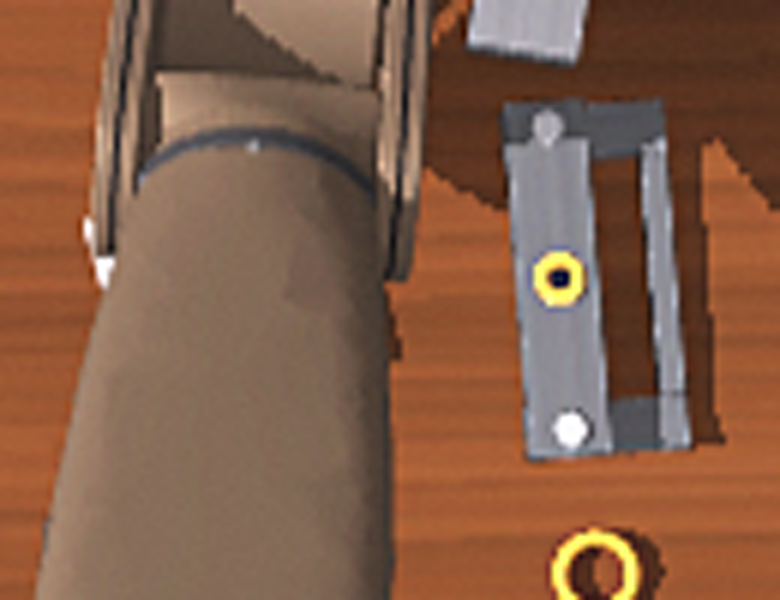

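Call:
{"method": "jog_arm", "body": {
  "series": [
    [0, -0.003, 0, 0],
    [0, -0.003, 0, 0],
    [0, -0.003, 0, 0],
    [0, -0.003, 0, 0],
    [0, -0.003, 0, 0],
    [0, -0.002, 0, 0],
    [0, -0.002, 0, 0],
    [0, -0.002, 0, 0]
  ]
}}

```text
time: 8.45
eef_pos: [0.6641, 0.0442, 0.0236]
tcp_rot: [0.606, 0.795, 0.009, -0.004]
contact_force: [0.9, -0.2, 0.2]
opening: -0.003
```

```bash
cat >look.py <<'E'
from h import *
import cv2,sys
s=monitor.get_state();print(s["eef_pos"],np.degrees(yaw(s)),s["contact_force"],Ro.from_quat(s["tcp_rot"]).as_matrix()[2],s["time"])
n=sys.argv[1]
im=vision.read_camera("scene")[:,:,::-1]
cv2.imwrite(f"pics/s{n}.png",cv2.resize(im[150:250,220:350],None,fx=6,fy=6,interpolation=cv2.INTER_CUBIC))
im=vision.read_camera("top")[:,:,::-1]
cv2.imwrite(f"pics/t{n}.png",cv2.resize(im[140:240,270:400],None,fx=6,fy=6,interpolation=cv2.INTER_CUBIC))
E
python3 look.py 6
```

```text
[0.66411676 0.04420754 0.02359955] 105.34611885733644 [ 0.86458533 -0.2487446   0.17771314] [ 0.01712251  0.00938305 -0.99980937] 8.45
```

View pics/s6.png

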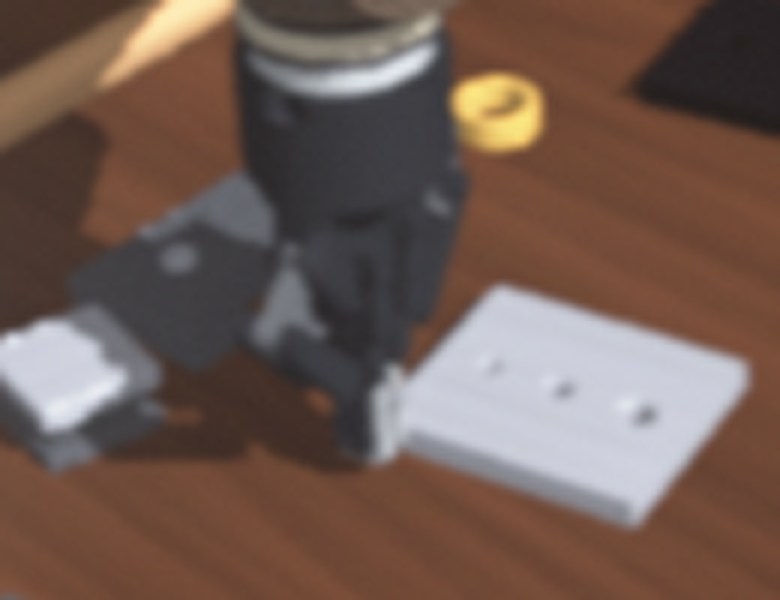

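Call:
{"method": "jog_arm", "body": {
  "series": [
    [0, 0, 0.002, 0],
    [0, 0, 0.002, 0],
    [0, 0, 0.002, 0],
    [0, 0, 0.002, 0],
    [0, 0, 0.001, 0],
    [0, 0, 0, 0],
    [0, 0, 0, 0],
    [0, 0, 0, 0]
  ]
}}

```text
time: 9.22
eef_pos: [0.6639, 0.0445, 0.0125]
tcp_rot: [0.606, 0.795, 0.009, -0.005]
contact_force: [-0.2, 0.6, -0.2]
opening: -0.0
```

Call:
{"method": "jog_arm", "body": {
  "series": [
    [0, -0.002, 0, 0],
    [0, -0.002, 0, 0],
    [0, -0.002, 0.001, 0],
    [0, -0.002, 0.001, 0],
    [0, -0.002, 0.001, 0],
    [0, 0, 0, 0],
    [0, 0, 0, 0],
    [0, 0, 0, 0]
  ]
}}

```text
time: 9.88
eef_pos: [0.6575, 0.0417, 0.0125]
tcp_rot: [0.607, 0.795, 0.012, -0.0]
contact_force: [1.4, 0.9, 0.5]
opening: 0.001
```

```bash
python3 look.py 7
```

```text
[0.65753307 0.04172305 0.01249138] 105.30998251754697 [1.37669874 0.9305382  0.50719224] [ 0.01468301  0.01906829 -0.99971036] 9.8833
```

View pics/s7.png

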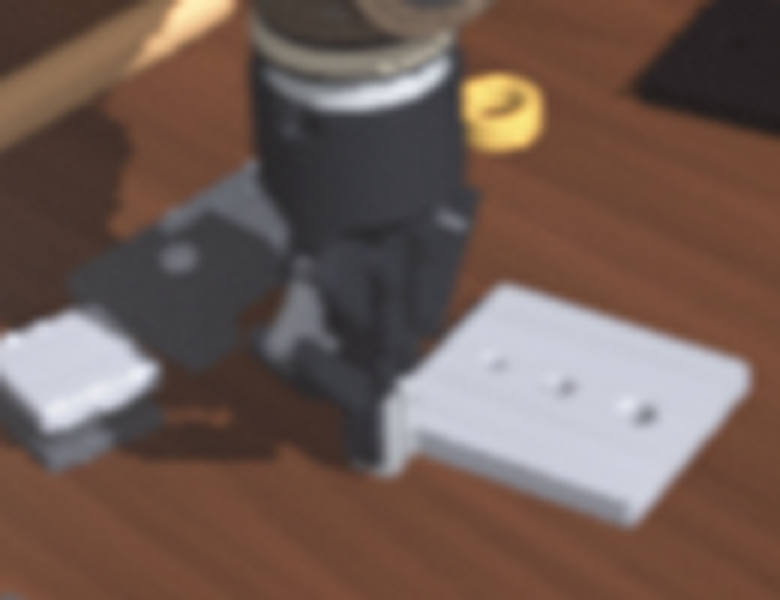

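Call:
{"method": "jog_arm", "body": {
  "series": [
    [0, -0.002, 0, 0],
    [0, -0.002, 0.001, 0],
    [0, -0.002, 0.001, 0],
    [0, -0.002, 0.001, 0],
    [0, -0.002, 0.001, 0],
    [0, -0.002, 0.001, 0],
    [0, -0.002, 0, 0],
    [0, 0, 0, 0]
  ]
}}

```text
time: 10.65
eef_pos: [0.6502, 0.037, 0.0125]
tcp_rot: [0.607, 0.795, 0.017, 0.008]
contact_force: [3.3, 0.7, 2.5]
opening: 0.0
```

```bash
python3 look.py 8
```

```text
[0.65019019 0.03704668 0.01252732] 105.29740305349077 [3.29842285 0.67265379 2.48568156] [ 0.00839021  0.03594578 -0.99931852] 10.65
```

View pics/s8.png

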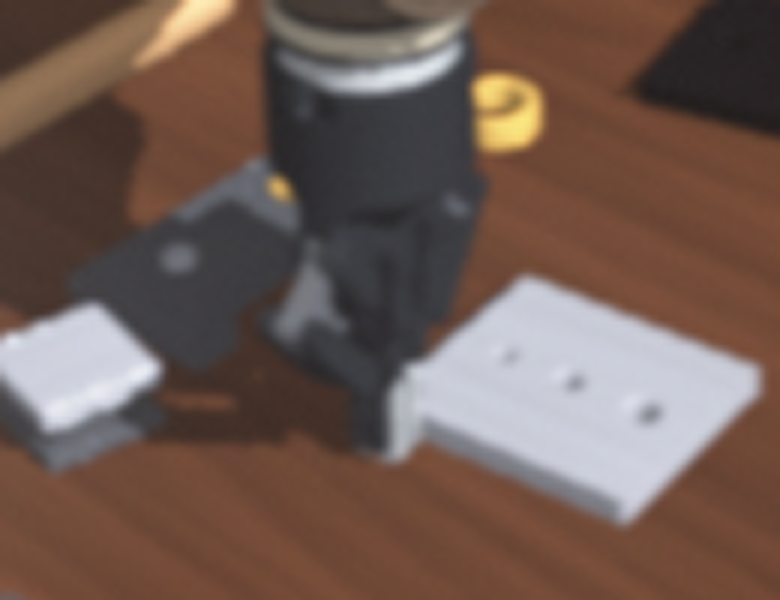

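Call:
{"method": "jog_arm", "body": {
  "series": [
    [0, -0.002, 0, 0],
    [0, -0.002, 0, 0],
    [0, -0.002, 0, 0],
    [0, -0.002, 0.0005, 0],
    [0, -0.002, 0.0005, 0],
    [0, -0.002, 0.0005, 0],
    [0, -0.002, 0, 0],
    [0, 0, 0, 0]
  ]
}}

```text
time: 11.42
eef_pos: [0.6385, 0.032, 0.0124]
tcp_rot: [0.607, 0.795, 0.018, 0.011]
contact_force: [3.6, -1.3, 2.8]
opening: 0.0
```

```bash
python3 look.py 9
```

```text
[0.63850745 0.03201249 0.01241056] 105.29437590123489 [ 3.59623155 -1.33000892  2.79495068] [ 0.00488227  0.04248176 -0.99908531] 11.4167
```

View pics/s9.png

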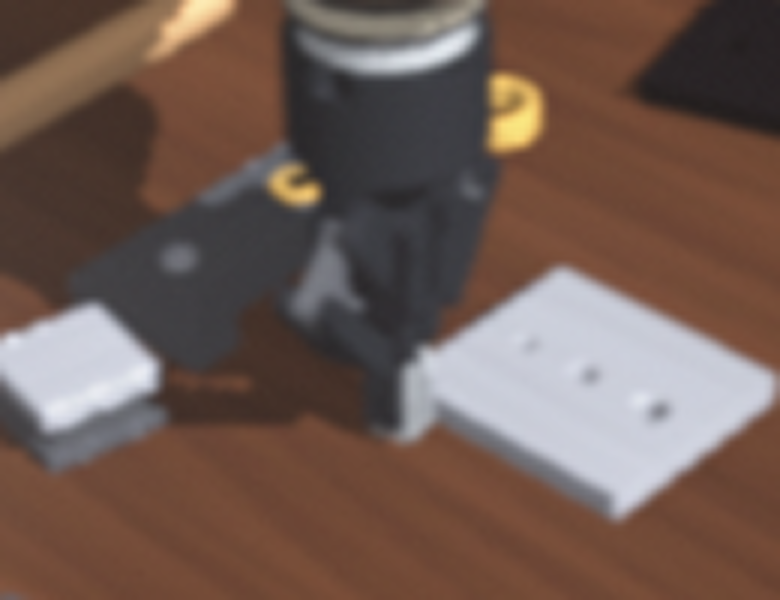

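View pics/t9.png

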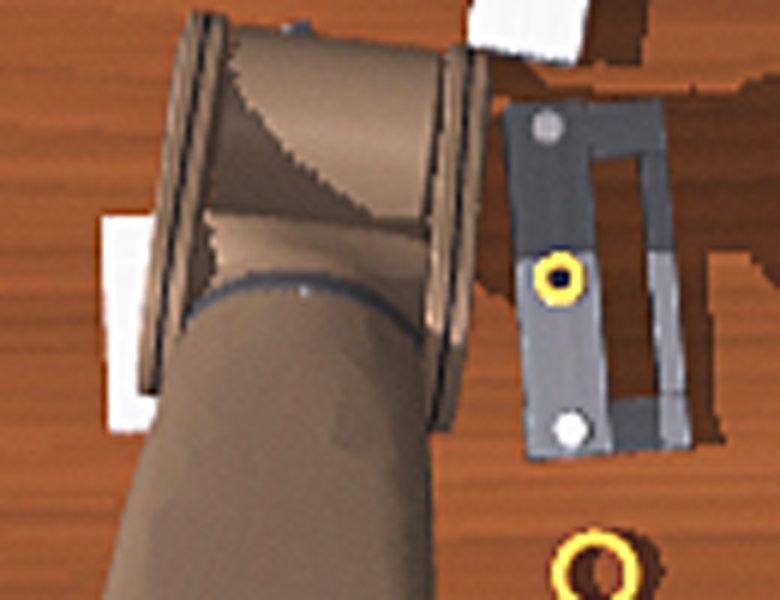

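```bash
cat >> h.py <<'E'
FR=np.array([.5906,-.0737,np.radians(-86.47)])
def inframe(p):
    c,s=np.cos(FR[2]),np.sin(FR[2]);return np.array([[c,s],[-s,c]])@(np.asarray(p)[:2]-FR[:2])
E
python3 - <<'E'
from h import *
a,b=crop([(102,217),(108,432)],270,140,6,.012); print(a,b,np.linalg.norm(a-b))
d=a-b; y=np.arctan2(d[1],d[0])-np.pi/2; print(np.degrees(y-FR[2]))
c=(a+b)/2+.055*np.array([np.cos(y),np.sin(y)]);print(c,inframe(c))
E
```

```text
[0.62181789 0.12739763] [0.52551014 0.12542895] 0.0963278629124463
-2.358950170782646
[0.57478807 0.07142478] [-0.14582299 -0.00684643]
```

Call:
{"method": "jog_arm", "body": {
  "series": [
    [0, 0.004, -0.001, 0],
    [0, 0.004, -0.002, 0],
    [0, 0.002, -0.012, 0],
    [0, 0, -0.012, 0.035],
    [0, 0, -0.012, 0.035],
    [0, 0, -0.012, 0.035],
    [0, 0, -0.012, 0.035],
    [0, 0, -0.008, 0.035]
  ]
}}

```text
time: 12.18
eef_pos: [0.6297, 0.0372, 0.0731]
tcp_rot: [0.676, 0.737, 0.004, -0.012]
contact_force: [-0.9, 0.1, 0.1]
opening: 0.001
```

```bash
cat >> h.py <<'E'
def toworld(q):
    c,s=np.cos(FR[2]),np.sin(FR[2]);return np.array([[c,-s],[s,c]])@np.asarray(q)+FR[:2]
YT=FR[2]+np.pi
E
python3 - <<'E'
from h import *
g=toworld([-.130,-.088]);print(g)
plan(*g,.08,YT,8)
print(Ro.from_quat(monitor.get_state()["tcp_rot"]).as_matrix()[2])
E
```

```text
[0.49476271 0.05063509]
now [0.6297 0.0372 0.0731] 94.93 t 12.18 F [-0.91  0.05  0.1 ]
[[0.0031, -0.0167, -0.0009, 0.0031], [0.0031, -0.0167, -0.0009, 0.0031], [0.003, -0.0167, -0.0009, 0.0031], [0.003, -0.0167, -0.0009, 0.0031], [0.0029, -0.0167, -0.0009, 0.0031], [0.0029, -0.0167, -0.0009, 0.0031], [0.0028, -0.0167, -0.0009, 0.0031], [0.0028, -0.0167, -0.0009, 0.0031]] step 0.01696783529969828
[ 0.02294937 -0.01003448 -0.99968627]
```

Call:
{"method": "jog_arm", "body": {
  "series": [
    [0.003, -0.017, -0.001, 0.003],
    [0.003, -0.017, -0.001, 0.003],
    [0.003, -0.017, -0.001, 0.003],
    [0.003, -0.017, 0, 0.003],
    [0.003, -0.017, 0, 0.003],
    [0.003, -0.017, 0, 0.003],
    [0.003, -0.017, 0, 0.003],
    [0.003, -0.015, 0, 0.003]
  ]
}}

```text
time: 12.85
eef_pos: [0.4819, 0.0539, 0.0786]
tcp_rot: [0.685, 0.728, -0.003, -0.022]
contact_force: [-0.4, 0.2, -0.5]
opening: 0.003
```

```bash
python3 look.py 10
```

```text
[0.48191829 0.05392451 0.07856418] 93.50507908357977 [-0.37393006  0.19483068 -0.48667192] [ 0.0272346  -0.03491828 -0.99901901] 12.85
```

View pics/s10.png

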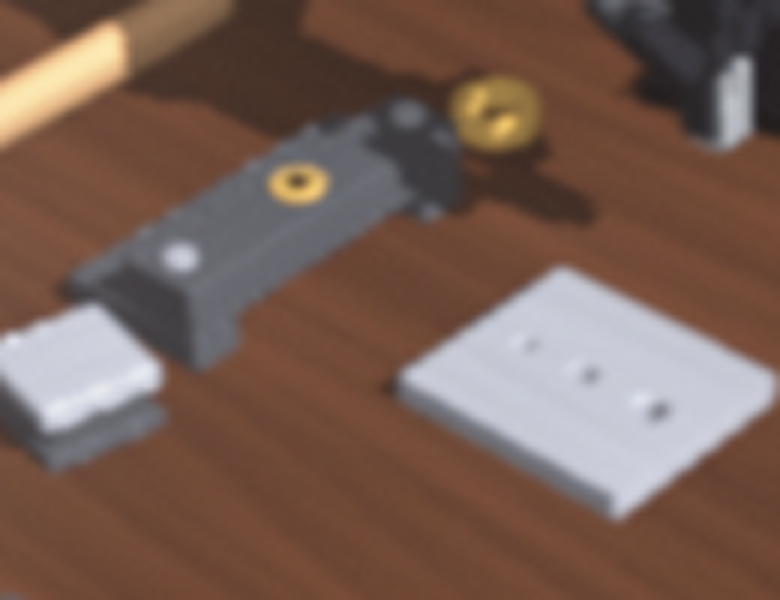

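View pics/t10.png

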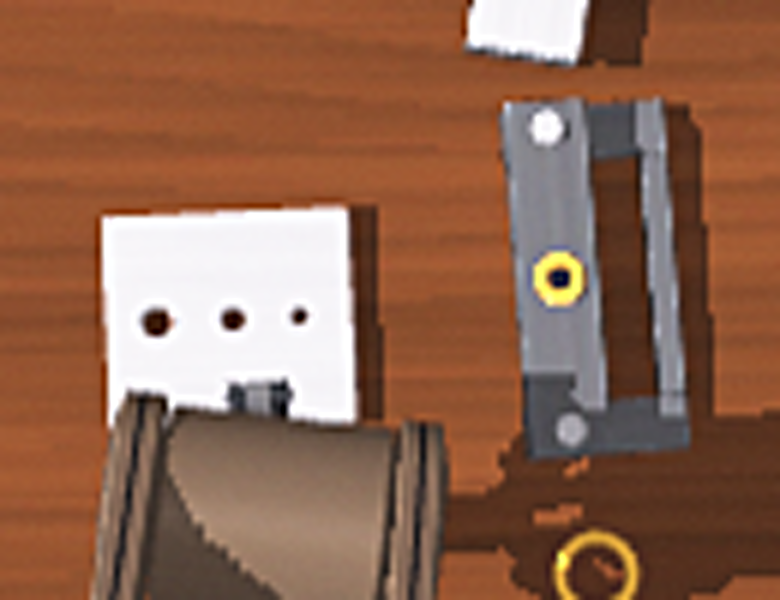

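```bash
python3 - <<'E'
from h import *
pl=crop([(102,217),(347,207),(356,423),(108,432)],270,140,6,.012)
p,r=fit([(-.055,.0475),(.055,.0475),(.055,-.0475),(-.055,-.0475)],pl); print(p,inframe(p),np.degrees(p[2]-FR[2]),r)
s=monitor.get_state();t=inframe(s["eef_pos"]);print("tcp",t)
R=Ro.from_quat(s["tcp_rot"]).as_matrix();print(inframe(np.array(s["eef_pos"])+R@[0,0,.011]))
E
```

```text
[ 0.57521157  0.07127499 -1.5438299 ] [-0.14564741 -0.00643296] -1.9849376065197644 [[-0.60656228  0.1381073 ]
 [-1.00222583 -0.04184425]
 [ 0.87306741  0.3584528 ]
 [ 0.7357207  -0.45471585]]
tcp [-0.13446532 -0.10169823]
[-0.13476803 -0.10209907]
```

Call:
{"method": "jog_arm", "body": {
  "series": [
    [0, 0, 0.01, 0],
    [0, 0, 0.01, 0],
    [0, 0, 0.01, 0],
    [0, 0, 0.01, 0],
    [0, 0, 0.01, 0],
    [0, 0, 0.006, 0],
    [0, 0, 0.003, 0],
    [0, 0, 0, 0]
  ]
}}

```text
time: 13.62
eef_pos: [0.4797, 0.0557, 0.0113]
tcp_rot: [0.685, 0.729, -0.005, -0.024]
contact_force: [-0.6, -0.6, 6.1]
opening: 0.0
```

```bash
cat >st.py <<'E'
from h import *
s=monitor.get_state();R=Ro.from_quat(s["tcp_rot"]).as_matrix();p=np.array(s["eef_pos"])
print("frame",(inframe(p)*1e3).round(1),"z",(p[2]*1e3).round(1),"yaw rel",np.degrees(yaw(s)-YT).round(2),"tilt",R[2].round(3),"F",np.round(s["contact_force"],1))
E
python3 st.py
```

```text
frame [-136.  -102.7] z 11.3 yaw rel -0.0 tilt [ 0.028 -0.041 -0.999] F [-0.6 -0.6  6.1]
```

Call:
{"method": "jog_arm", "body": {
  "series": [
    [0, 0, -0.003, 0],
    [0, 0, -0.003, 0],
    [0, 0.003, -0.001, 0],
    [0, 0.003, -0.001, 0],
    [0, 0.003, -0.001, 0],
    [0, 0.003, -0.001, 0],
    [0, 0.003, -0.001, 0],
    [0, 0.003, -0.001, 0]
  ]
}}

```text
time: 14.28
eef_pos: [0.5014, 0.0564, 0.0255]
tcp_rot: [0.685, 0.729, -0.004, -0.023]
contact_force: [0.5, 0.5, 0.8]
opening: -0.003
```

```bash
python3 st.py
```

```text
frame [-135.3  -81. ] z 25.5 yaw rel -0.0 tilt [ 0.028 -0.037 -0.999] F [0.5 0.5 0.8]
```

Call:
{"method": "jog_arm", "body": {
  "series": [
    [0, 0, 0.003, 0],
    [0, 0, 0.003, 0],
    [0, 0, 0.003, 0],
    [0, 0.003, 0, 0],
    [0, 0.003, 0, 0],
    [0, 0.002, 0, 0],
    [0, 0, 0, 0],
    [0, 0, 0, 0]
  ]
}}

```text
time: 14.95
eef_pos: [0.5102, 0.0573, 0.0148]
tcp_rot: [0.685, 0.729, -0.004, -0.023]
contact_force: [-0.7, 0.2, -0.9]
opening: 0.001
```

```bash
python3 st.py
```

```text
frame [-135.7  -72.2] z 14.8 yaw rel 0.0 tilt [ 0.028 -0.038 -0.999] F [-0.7  0.2 -0.9]
```

Call:
{"method": "jog_arm", "body": {
  "series": [
    [0, 0.002, 0, 0],
    [0, 0.002, 0, 0],
    [0, 0.002, 0, 0],
    [0, 0.002, 0, 0],
    [0, 0.002, 0, 0],
    [0, 0.001, 0, 0],
    [0, 0, 0, 0],
    [0, 0, 0, 0]
  ]
}}

```text
time: 15.62
eef_pos: [0.5179, 0.0578, 0.0146]
tcp_rot: [0.684, 0.729, -0.009, -0.028]
contact_force: [-1.6, -0.1, -0.4]
opening: -0.005
```

```bash
python3 st.py; python3 look.py 11
```

```text
frame [-135.7  -64.4] z 14.6 yaw rel 0.07 tilt [ 0.028 -0.052 -0.998] F [-1.6 -0.1 -0.4]
[0.51793021 0.05781843 0.01457617] 93.60295251463107 [-1.59233647 -0.07628642 -0.37072115] [ 0.02817307 -0.05182431 -0.99825874] 15.6167
```

View pics/t11.png

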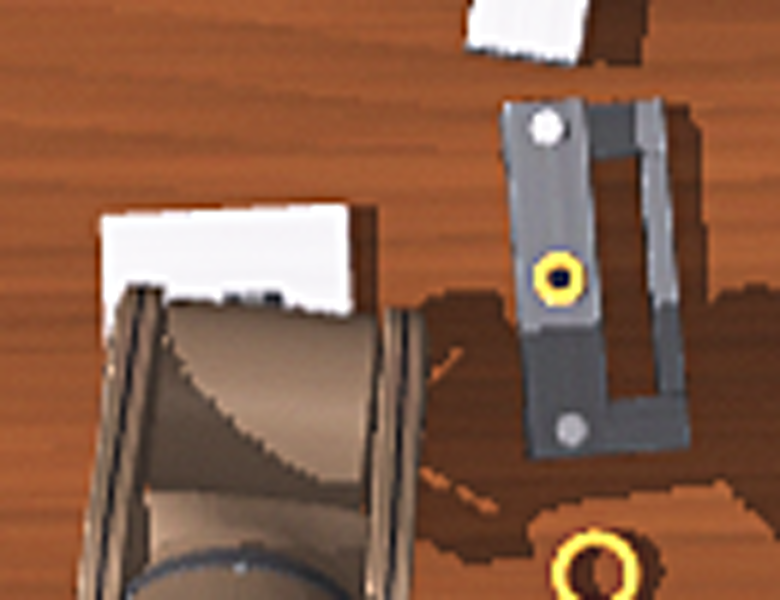

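View pics/s11.png

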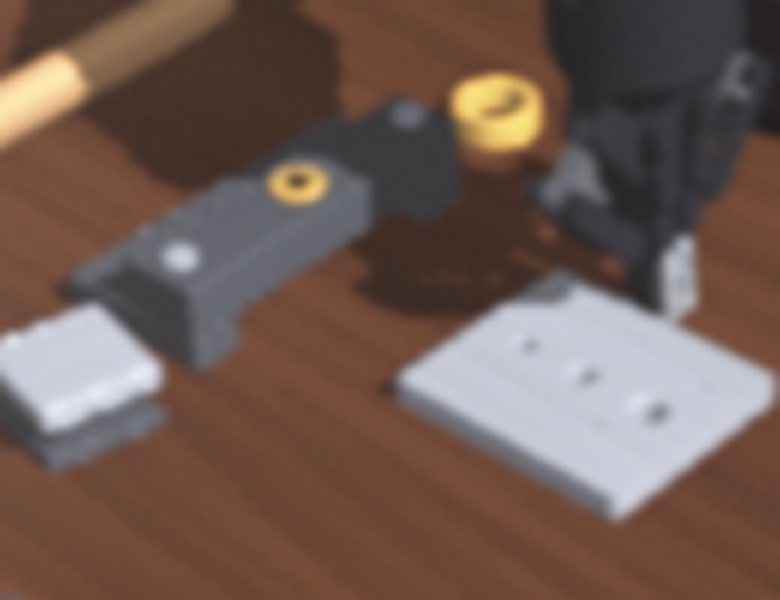

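Call:
{"method": "jog_arm", "body": {
  "series": [
    [0, 0.002, 0, 0],
    [0, 0.002, 0, 0],
    [0, 0.002, 0, 0],
    [0, 0.002, 0, 0],
    [0, 0.001, 0, 0],
    [0, 0, 0, 0],
    [0, 0, 0, 0],
    [0, 0, 0, 0]
  ]
}}

```text
time: 16.38
eef_pos: [0.5213, 0.0581, 0.0147]
tcp_rot: [0.683, 0.729, -0.017, -0.035]
contact_force: [-3.0, -0.0, 2.8]
opening: 0.002
```

```bash
python3 st.py; python3 look.py 12
```

```text
frame [-135.8  -61.1] z 14.7 yaw rel 0.19 tilt [ 0.028 -0.072 -0.997] F [-3.  -0.   2.8]
[0.52127547 0.05806872 0.01470973] 93.71789967111043 [-2.98616193 -0.02145561  2.81388296] [ 0.02849968 -0.07232845 -0.9969736 ] 16.3833
```

View pics/t12.png

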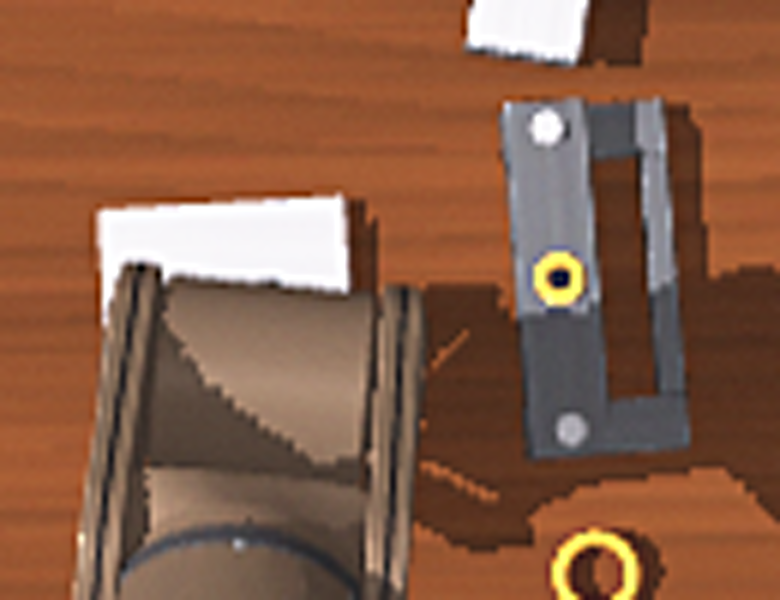

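Call:
{"method": "jog_arm", "body": {
  "series": [
    [0, 0.002, 0, 0],
    [0, 0.002, 0, 0],
    [0, 0.002, 0, 0],
    [0, 0, 0, 0],
    [0, 0, 0, 0],
    [0, -0.004, 0, 0],
    [0, -0.004, 0, 0],
    [0, -0.004, -0.003, 0]
  ]
}}

```text
time: 17.15
eef_pos: [0.5139, 0.0575, 0.0184]
tcp_rot: [0.683, 0.73, -0.019, -0.037]
contact_force: [0.5, -0.1, -0.3]
opening: -0.003
```

Call:
{"method": "jog_arm", "body": {
  "series": [
    [0, -0.004, -0.004, 0],
    [0, -0.004, -0.01, 0],
    [0, 0, -0.012, 0],
    [0, 0, -0.012, 0],
    [0, 0, -0.012, 0],
    [0, 0, -0.012, 0],
    [0, 0, -0.012, 0],
    [0, 0, -0.01, 0]
  ],
  "grip": 0.06
}}

```text
time: 17.82
eef_pos: [0.5106, 0.055, 0.1085]
tcp_rot: [0.683, 0.729, -0.017, -0.036]
contact_force: [-0.2, 0.1, 0.6]
opening: 0.706
```

```bash
python3 st.py; python3 - <<'E'
from h import *
g=toworld([-.26,0]);print(g)
plan(*g,.10,YT,16)
E
python3 look.py 13
```

```text
frame [-133.4  -71.9] z 108.5 yaw rel 0.19 tilt [ 0.029 -0.075 -0.997] F [-0.2  0.1  0.6]
[0.5745915 0.1858067]
now [0.5106 0.055  0.1085] 93.72 t 17.82 F [-0.21  0.13  0.62]
[[0.0079, 0.0045, 0.0005, 0.0002], [0.0079, 0.0045, 0.0005, 0.0002], [0.0079, 0.0045, 0.0005, 0.0002], [0.0079, 0.0045, 0.0005, 0.0002], [0.0079, 0.0045, 0.0005, 0.0002], [0.0079, 0.0045, 0.0005, 0.0002], [0.0079, 0.0045, 0.0005, 0.0002], [0.0079, 0.0045, 0.0005, 0.0002], [0.0079, 0.0045, 0.0005, 0.0002], [0.0079, 0.0045, 0.0005, 0.0002], [0.0079, 0.0045, 0.0005, 0.0002], [0.0079, 0.0045, 0.0005, 0.0002], [0.0079, 0.0045, 0.0005, 0.0002], [0.0079, 0.0045, 0.0005, 0.0002], [0.0079, 0.0045, 0.0005, 0.0002], [0.0079, 0.0045, 0.0005, 0.0002]] step 0.009115272369755689
[0.51061323 0.05502044 0.10850359] 93.72023243469481 [-0.21019175  0.13082963  0.61739333] [ 0.0290203  -0.07492272 -0.99676698] 17.8167
```

View pics/t13.png

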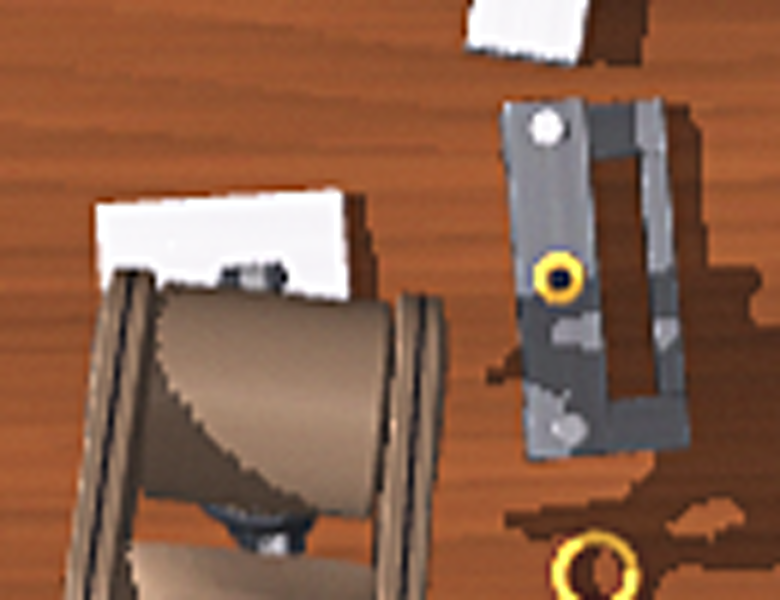

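Call:
{"method": "jog_arm", "body": {
  "series": [
    [0.016, 0, 0, 0],
    [0.016, 0, 0, 0],
    [0.016, 0.006, 0, 0],
    [0.016, 0.006, 0, 0],
    [0.016, 0.012, 0, 0],
    [0.016, 0.012, 0, 0],
    [0.016, 0.012, 0, 0],
    [0.016, 0.012, 0, 0]
  ]
}}

```text
time: 18.58
eef_pos: [0.5616, 0.1888, 0.1054]
tcp_rot: [0.685, 0.727, -0.018, -0.036]
contact_force: [-0.2, -0.8, -1.0]
opening: 0.699
```

```bash
python3 st.py;python3 look.py 14
```

```text
frame [-263.8  -12.8] z 105.4 yaw rel -0.15 tilt [ 0.027 -0.076 -0.997] F [-0.2 -0.8 -1. ]
[0.56160755 0.18878658 0.10542315] 93.38201069644364 [-0.23671051 -0.76349212 -1.00805731] [ 0.0272835  -0.07578703 -0.99675069] 18.5833
```

View pics/t14.png

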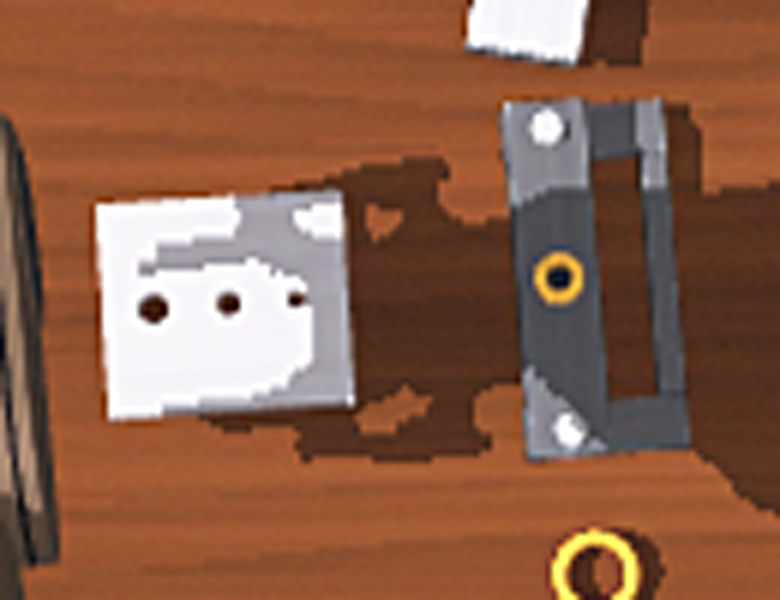

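```bash
python3 - <<'E'
from h import *
pl=crop([(96,204),(342,191),(354,404),(109,419)],270,140,6,.012)
p,r=fit([(-.055,.0475),(.055,.0475),(.055,-.0475),(-.055,-.0475)],pl); print(p,inframe(p),np.degrees(p[2]-FR[2]),r)
print(pix(242,219,.01))
print(monitor.get_state()["qpos"])
E
```

```text
[ 0.58205798  0.07255405 -1.52315413] [-0.1465025   0.00047922] -0.8003033791944598 [[-0.80176669 -0.28728218]
 [-0.27368863  0.09839813]
 [ 0.39266744 -0.10124747]
 [ 0.68278787  0.29013152]]
[0.50699038 0.24781119 0.01      ]
[0.14087239 0.2897041  1.841404   0.03805613 1.08300896 0.05956262]
```

Call:
{"method": "jog_arm", "body": {
  "series": [
    [0, 0.03, 0, 0],
    [0, 0.03, 0, 0],
    [0, 0.03, 0, 0],
    [0, 0.03, 0, 0],
    [0, 0, 0, 0],
    [0, -0.003, 0, 0],
    [0, -0.003, 0, 0],
    [0, -0.003, 0, 0]
  ]
}}

```text
time: 19.35
eef_pos: [0.6666, 0.1929, 0.086]
tcp_rot: [0.684, 0.728, -0.026, -0.042]
contact_force: [-0.6, 0.2, -0.4]
opening: 0.701
```

```bash
python3 st.py
```

```text
frame [-261.4   92.3] z 86.0 yaw rel 0.02 tilt [ 0.024 -0.095 -0.995] F [-0.6  0.2 -0.4]
```

Call:
{"method": "jog_arm", "body": {
  "series": [
    [0, -0.006, 0, 0],
    [0, -0.006, 0, 0],
    [0, -0.006, 0, 0],
    [0, -0.006, 0, 0],
    [0, -0.006, 0, 0],
    [0, -0.006, 0, 0],
    [0, -0.006, 0, 0],
    [0, -0.006, 0, 0]
  ]
}}

```text
time: 20.02
eef_pos: [0.6096, 0.1896, 0.0933]
tcp_rot: [0.683, 0.729, -0.027, -0.042]
contact_force: [0.3, -0.8, -0.7]
opening: 0.703
```

```bash
python3 st.py
```

```text
frame [-261.6   35.2] z 93.3 yaw rel 0.1 tilt [ 0.024 -0.096 -0.995] F [ 0.3 -0.8 -0.7]
```

Call:
{"method": "jog_arm", "body": {
  "series": [
    [-0.003, -0.006, 0.008, 0],
    [-0.003, -0.006, 0.008, 0],
    [-0.003, -0.006, 0.008, 0],
    [-0.003, -0.006, 0.008, 0],
    [-0.003, -0.005, 0.008, 0],
    [-0.003, -0.003, 0.008, 0],
    [-0.003, 0, 0.008, 0],
    [-0.003, 0, 0.004, 0]
  ],
  "grip": 0.04
}}

```text
time: 20.68
eef_pos: [0.5675, 0.1622, 0.0298]
tcp_rot: [0.683, 0.729, -0.027, -0.042]
contact_force: [-1.0, -0.3, 0.0]
opening: 0.466
```

```bash
python3 st.py
```

```text
frame [-236.9   -8.5] z 29.8 yaw rel 0.13 tilt [ 0.024 -0.097 -0.995] F [-1.  -0.3  0. ]
```

Call:
{"method": "jog_arm", "body": {
  "series": [
    [0, 0.002, 0.003, 0],
    [0, 0.002, 0.003, 0],
    [0, 0.002, 0.003, 0],
    [0, 0.002, 0.003, 0],
    [0, 0, 0.002, 0],
    [0, 0, 0.001, 0],
    [0, 0, 0.001, 0],
    [0, 0, 0.001, 0]
  ]
}}

```text
time: 21.35
eef_pos: [0.576, 0.1622, 0.012]
tcp_rot: [0.683, 0.729, -0.029, -0.043]
contact_force: [-3.0, -1.6, 5.0]
opening: 0.47
```

```bash
python3 st.py
```

```text
frame [-2.363e+02 -1.000e-01] z 12.0 yaw rel 0.12 tilt [ 0.023 -0.1   -0.995] F [-3.  -1.6  5. ]
```

Call:
{"method": "jog_arm", "body": {
  "series": [
    [0, 0, 0.001, 0],
    [0, 0, 0.002, 0],
    [0, 0, 0.002, 0],
    [0, 0, 0.002, 0],
    [0, 0, 0.002, 0],
    [0, 0, 0.002, 0],
    [0, 0, 0.002, 0],
    [0, 0, 0.002, 0]
  ]
}}

```text
time: 22.02
eef_pos: [0.5761, 0.1621, 0.0121]
tcp_rot: [0.681, 0.73, -0.033, -0.044]
contact_force: [-5.6, -1.2, 9.6]
opening: 0.467
```

```bash
python3 st.py
```

```text
frame [-2.363e+02  1.000e-01] z 12.1 yaw rel 0.36 tilt [ 0.019 -0.108 -0.994] F [-5.6 -1.2  9.6]
```

Call:
{"method": "jog_arm", "body": {
  "series": [
    [0, 0, -0.001, 0],
    [0, 0, -0.001, 0],
    [-0.003, 0, 0, 0],
    [-0.003, 0, 0, 0],
    [-0.003, 0, 0, 0],
    [-0.003, 0, 0, 0],
    [-0.003, 0, 0, 0],
    [-0.003, 0, 0, 0]
  ]
}}

```text
time: 22.68
eef_pos: [0.5787, 0.1434, 0.014]
tcp_rot: [0.681, 0.73, -0.031, -0.043]
contact_force: [0.7, 0.6, -0.0]
opening: 0.471
```

```bash
python3 st.py; python3 look.py 15
```

```text
frame [-217.4    1.5] z 14.0 yaw rel 0.43 tilt [ 0.02  -0.104 -0.994] F [ 0.7  0.6 -0. ]
[0.57874193 0.14338979 0.01403283] 93.95686292662776 [ 0.69827244  0.64738065 -0.04739149] [ 0.01959274 -0.10412878 -0.99437082] 22.6833
```

View pics/t15.png

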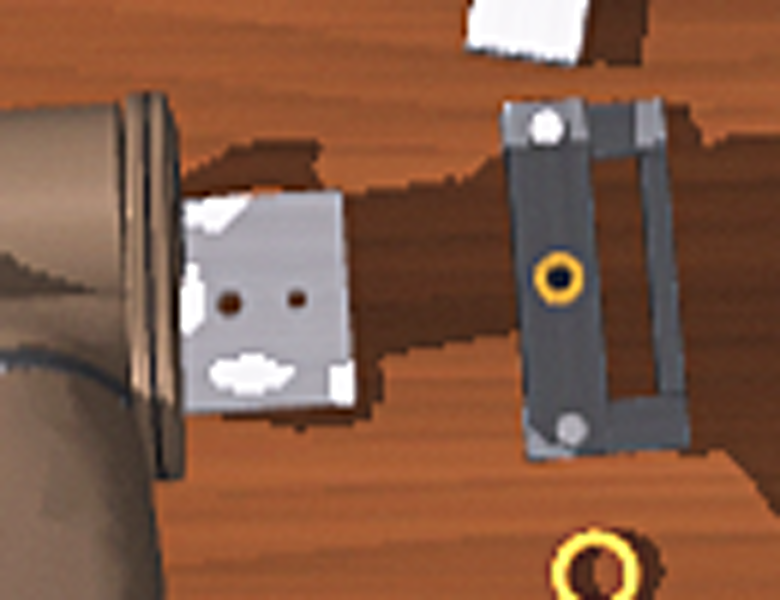

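```bash
python3 - <<'E'
from h import *
import cv2
im=vision.read_camera("scene")[:,:,::-1]
cv2.imwrite("pics/s15b.png",cv2.resize(im[150:250,270:400],None,fx=6,fy=6,interpolation=cv2.INTER_CUBIC))
E
```

```text
(no output)
```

View pics/s15b.png

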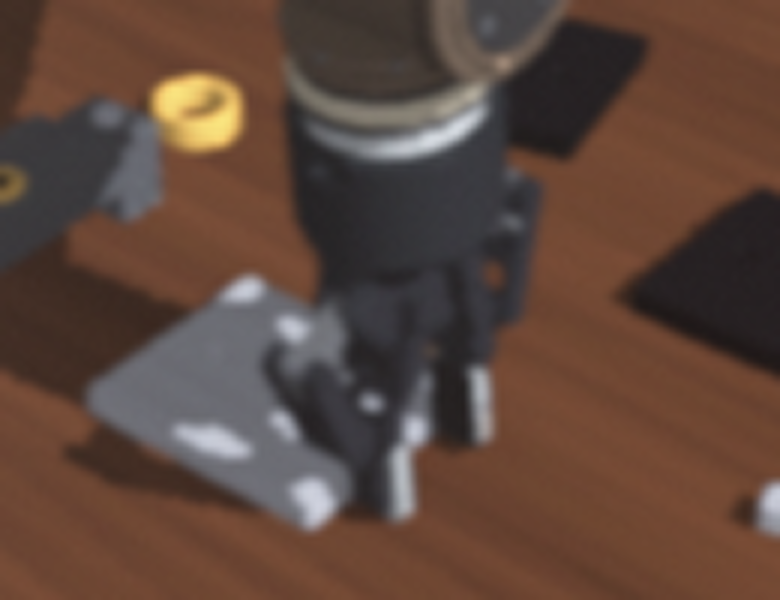

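Call:
{"method": "jog_arm", "body": {
  "series": [
    [-0.003, 0, 0, 0.004],
    [-0.003, 0, 0, 0.003],
    [-0.003, 0, 0, 0],
    [-0.003, 0, 0, 0],
    [-0.003, 0, 0, 0],
    [-0.003, 0, 0, 0],
    [-0.003, 0, 0, 0],
    [-0.003, 0, 0, 0]
  ]
}}

```text
time: 23.5
eef_pos: [0.58, 0.1212, 0.014]
tcp_rot: [0.684, 0.727, -0.029, -0.045]
contact_force: [-0.4, 2.5, 0.7]
opening: 0.472
```

```bash
python3 st.py; python3 look.py 16
```

```text
frame [-195.2    1.4] z 14.0 yaw rel -0.11 tilt [ 0.025 -0.104 -0.994] F [-0.4  2.5  0.7]
[0.58002643 0.12120926 0.01402464] 93.41598795870783 [-0.35388363  2.53408621  0.6608051 ] [ 0.02508652 -0.10396318 -0.99426472] 23.5
```

View pics/t16.png

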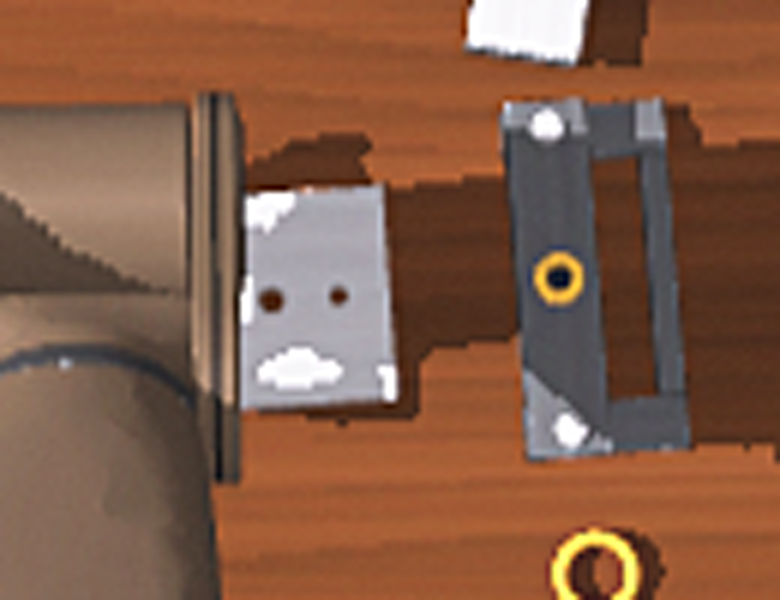

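Call:
{"method": "jog_arm", "body": {
  "series": [
    [-0.004, 0, 0, 0],
    [-0.004, 0, 0, 0],
    [-0.004, 0, 0, 0],
    [-0.004, 0, 0, 0],
    [-0.004, 0, 0, 0],
    [-0.004, 0, 0, 0],
    [-0.004, 0, 0, 0],
    [-0.004, 0, 0, 0]
  ]
}}

```text
time: 24.27
eef_pos: [0.5826, 0.0867, 0.014]
tcp_rot: [0.684, 0.727, -0.029, -0.045]
contact_force: [0.0, 2.9, 1.9]
opening: 0.471
```

```bash
python3 st.py; python3 look.py 17
```

```text
frame [-160.6    1.9] z 14.0 yaw rel -0.14 tilt [ 0.026 -0.103 -0.994] F [0.  2.9 1.9]
[0.58255936 0.08670483 0.01400371] 93.39451779121961 [0.02399733 2.90935044 1.92323031] [ 0.02590691 -0.10308235 -0.99433539] 24.2667
```

View pics/t17.png

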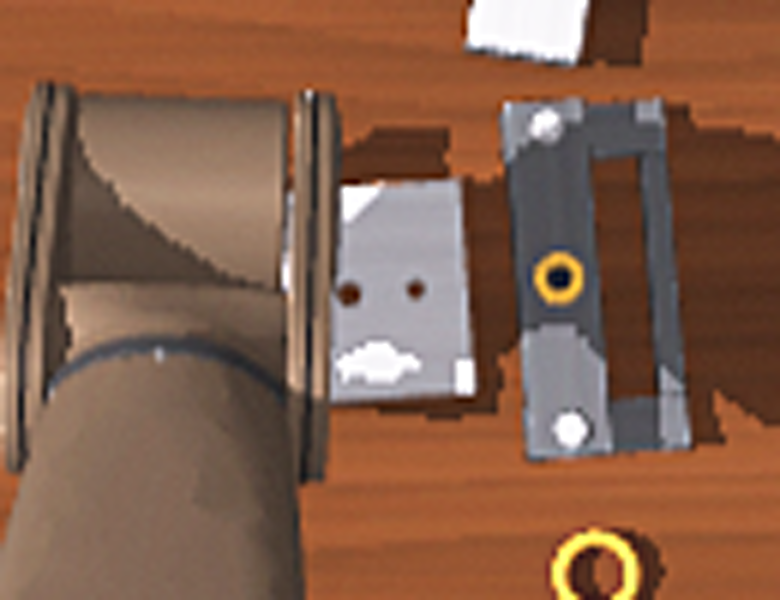

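View pics/s17.png

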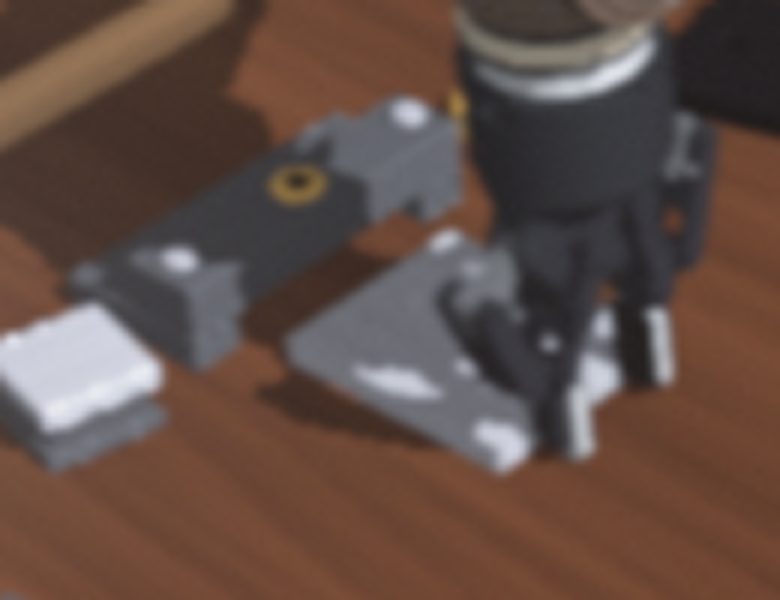

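```bash
python3 - <<'E'
from h import *
a,b=crop([(463,179),(475,394)],270,140,6,.012)
d=a-b; y=np.arctan2(d[1],d[0])-np.pi/2; print(np.linalg.norm(d),np.degrees(y-FR[2]),inframe(a),inframe(b),inframe((a+b)/2))
E
```

```text
0.0965969822142958 -1.0693899221596923 [-0.03621295  0.04896151] [-0.03801577 -0.04761865] [-0.03711436  0.00067143]
```

Call:
{"method": "jog_arm", "body": {
  "series": [
    [-0.004, 0, 0, 0],
    [-0.004, 0, 0, 0],
    [-0.004, 0, 0, 0],
    [-0.004, 0, 0, 0],
    [-0.004, 0, 0, 0],
    [-0.004, 0, 0, 0],
    [-0.004, 0, 0, 0],
    [-0.004, 0, 0, 0]
  ]
}}

```text
time: 25.03
eef_pos: [0.585, 0.0524, 0.0138]
tcp_rot: [0.684, 0.727, -0.028, -0.045]
contact_force: [-1.1, 4.2, 2.9]
opening: 0.466
```

```bash
python3 st.py; python3 look.py 18
```

```text
frame [-126.3    2.1] z 13.8 yaw rel -0.13 tilt [ 0.027 -0.102 -0.994] F [-1.1  4.2  2.9]
[0.58495641 0.05244903 0.01382846] 93.39834620898537 [-1.09600461  4.24057998  2.87009375] [ 0.0266677  -0.10243639 -0.99438203] 25.0333
```

View pics/s18.png

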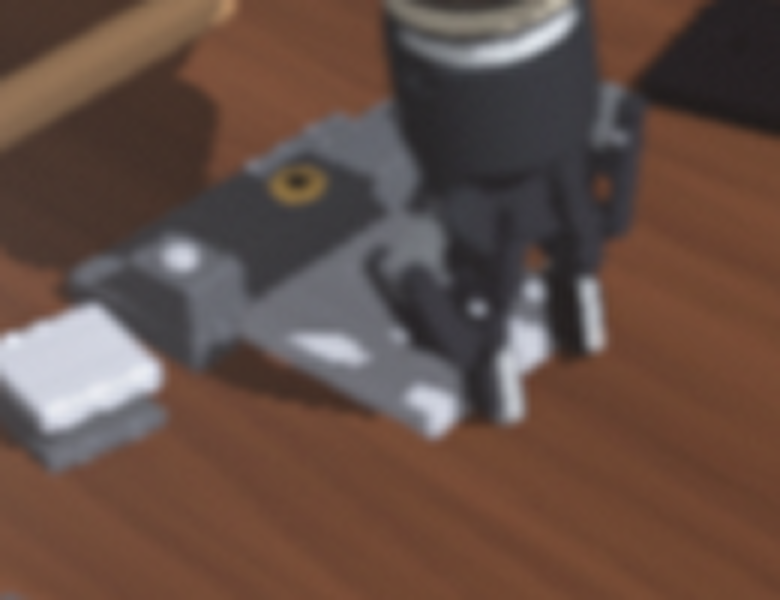

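View pics/t18.png

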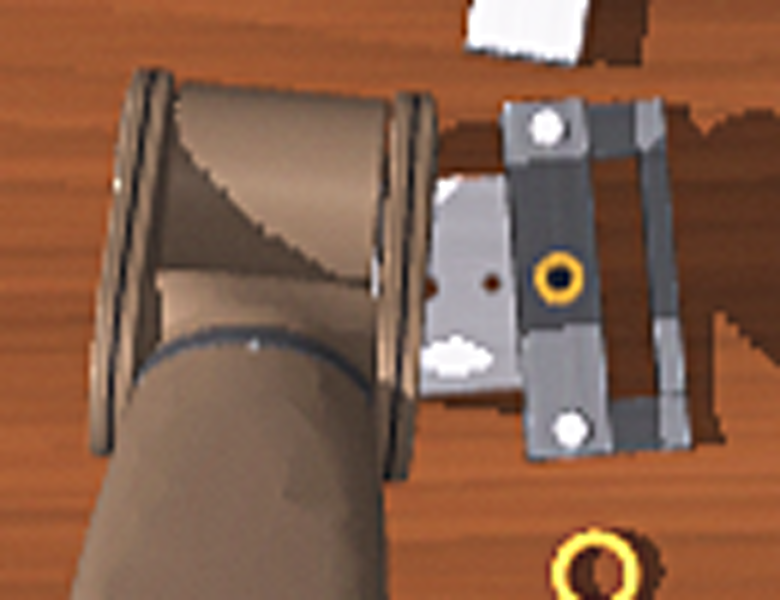

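Call:
{"method": "jog_arm", "body": {
  "series": [
    [-0.004, 0, -0.001, 0],
    [-0.004, 0, 0, 0],
    [-0.004, 0, 0, 0],
    [-0.004, 0, 0, 0],
    [-0.004, 0, 0, 0],
    [-0.004, 0, 0, 0],
    [-0.004, 0, 0, 0],
    [-0.004, 0, 0, 0]
  ]
}}

```text
time: 25.8
eef_pos: [0.5866, 0.0177, 0.0137]
tcp_rot: [0.684, 0.727, -0.029, -0.045]
contact_force: [-0.3, 4.7, 2.6]
opening: 0.465
```

```bash
python3 st.py; python3 look.py 19
```

```text
frame [-91.4   1.7] z 13.7 yaw rel -0.12 tilt [ 0.027 -0.104 -0.994] F [-0.3  4.7  2.6]
[0.58663286 0.01765107 0.01366676] 93.4088767372769 [-0.31793549  4.74470521  2.55844559] [ 0.02676035 -0.10358683 -0.99426035] 25.8
```

View pics/t19.png

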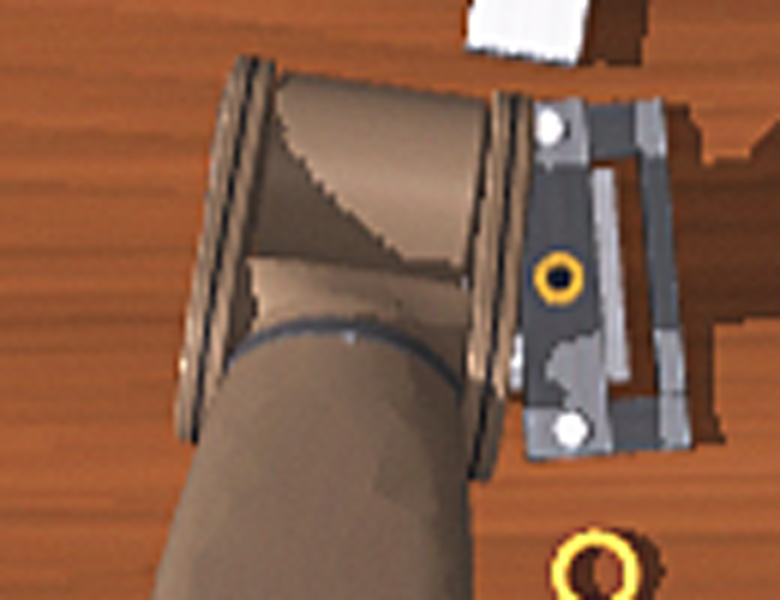

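Call:
{"method": "jog_arm", "body": {
  "series": [
    [-0.002, 0, 0, 0],
    [-0.002, 0, 0, 0],
    [-0.002, 0, 0, 0],
    [-0.002, 0, 0, 0],
    [-0.0015, 0, 0, 0],
    [-0.0015, 0, 0, 0],
    [-0.0015, 0, 0, 0],
    [-0.0015, 0, 0, 0]
  ]
}}

```text
time: 26.57
eef_pos: [0.5874, 0.004, 0.0134]
tcp_rot: [0.685, 0.727, -0.027, -0.047]
contact_force: [-0.7, 11.9, 4.0]
opening: 0.469
```

```bash
python3 st.py; python3 look.py 20
```

```text
frame [-77.8   1.6] z 13.4 yaw rel -0.22 tilt [ 0.03  -0.104 -0.994] F [-0.7 11.9  4. ]
[0.58737882 0.0040261  0.01342909] 93.31459309855563 [-0.66212269 11.93965648  4.00036076] [ 0.03034378 -0.10397699 -0.99411671] 26.5667
```

View pics/t20.png

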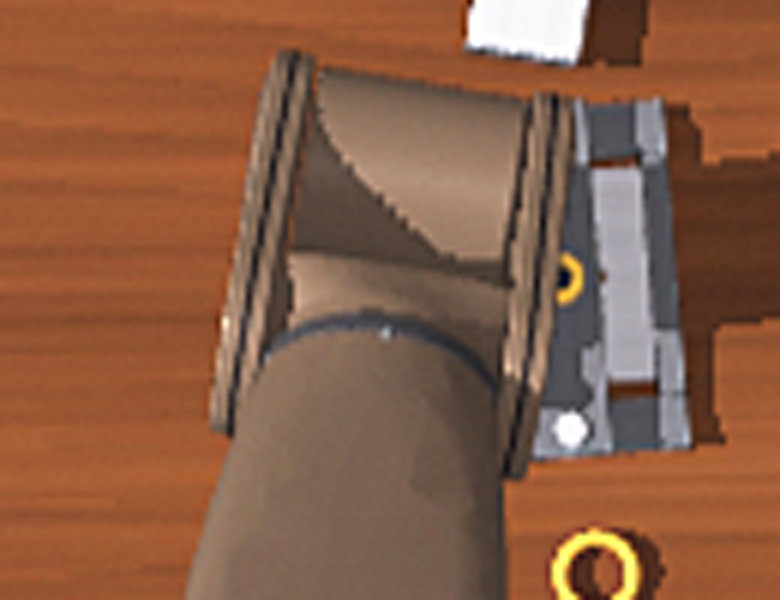

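Call:
{"method": "jog_arm", "body": {
  "series": [
    [-0.002, 0, 0, 0],
    [-0.002, 0, 0, 0],
    [-0.002, 0, 0, 0],
    [-0.002, 0, 0, 0],
    [-0.002, 0, 0, 0],
    [0, 0, 0, 0],
    [0, 0, 0, 0],
    [0, 0, 0, 0]
  ]
}}

```text
time: 27.33
eef_pos: [0.5874, 0.0042, 0.0135]
tcp_rot: [0.684, 0.727, -0.021, -0.053]
contact_force: [-0.4, 4.3, 2.5]
opening: 0.466
```

```bash
python3 st.py; python3 - <<'E'
from h import *
import cv2
im=vision.read_camera("top")[:,:,::-1]
cv2.imwrite("pics/t21.png",cv2.resize(im[150:220,345:395],None,fx=8,fy=8,interpolation=cv2.INTER_CUBIC))
E
```

```text
frame [-77.9   1.6] z 13.5 yaw rel -0.22 tilt [ 0.048 -0.104 -0.993] F [-0.4  4.3  2.5]
```

View pics/t21.png

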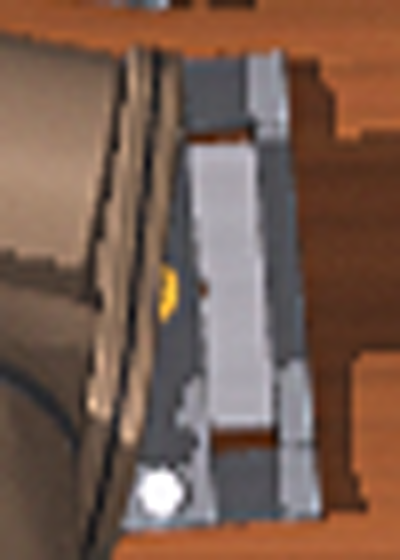

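Call:
{"method": "jog_arm", "body": {
  "series": [
    [0.004, 0, 0, 0],
    [0.006, 0, 0, 0],
    [0.006, 0, 0, 0],
    [0.008, 0, 0, 0],
    [0.008, 0, -0.004, 0],
    [0.008, 0, -0.012, 0],
    [0.008, 0, -0.016, 0],
    [0.008, 0, -0.016, 0]
  ]
}}

```text
time: 28.05
eef_pos: [0.5847, 0.0588, 0.0604]
tcp_rot: [0.685, 0.726, -0.028, -0.056]
contact_force: [0.0, -0.5, 0.1]
opening: 0.47
```

Call:
{"method": "jog_arm", "body": {
  "series": [
    [0.015, -0.005, -0.02, 0],
    [0.02, -0.005, -0.025, 0],
    [0.02, -0.005, -0.025, 0],
    [0.02, -0.005, -0.025, 0],
    [0.02, -0.005, -0.025, 0],
    [0.02, -0.005, -0.015, 0],
    [0.02, 0, -0.01, 0],
    [0.01, 0, 0, 0]
  ]
}}

```text
time: 28.72
eef_pos: [0.5634, 0.2077, 0.2353]
tcp_rot: [0.684, 0.728, -0.022, -0.05]
contact_force: [0.1, 0.1, 0.3]
opening: 0.466
```

```bash
python3 st.py; python3 look.py 22; python3 - <<'E'
import cv2
from plant import vision
cv2.imwrite("pics/t22f.png",vision.read_camera("top")[:,:,::-1])
E
```

```text
frame [-282.5   -9.8] z 235.3 yaw rel -0.09 tilt [ 0.043 -0.101 -0.994] F [0.1 0.1 0.3]
[0.56340476 0.20769083 0.23533643] 93.43543532519249 [0.1047957  0.08591218 0.34499045] [ 0.04291248 -0.10069228 -0.99399174] 28.7167
```

View pics/t22.png

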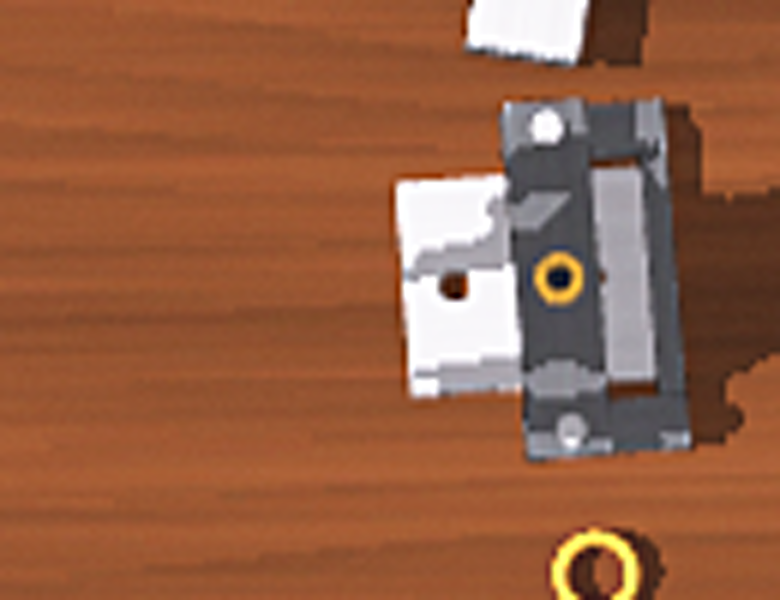

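View pics/s22.png

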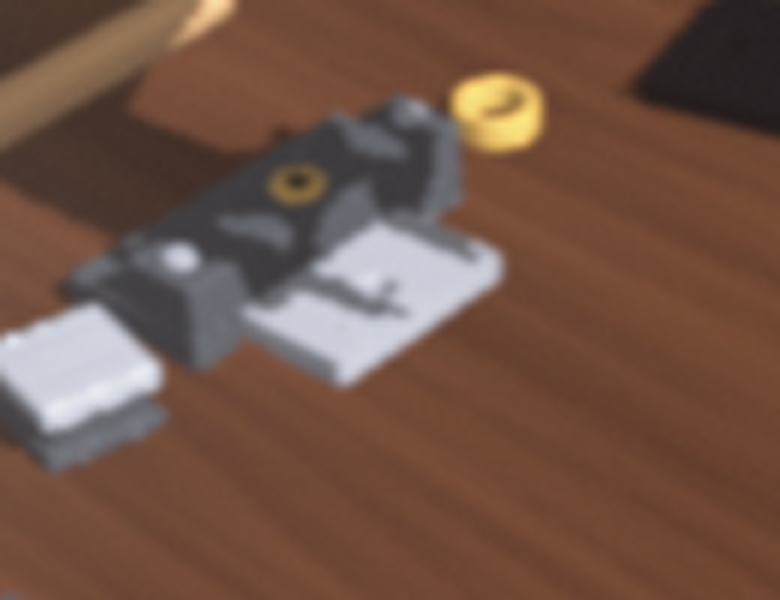

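View pics/t22f.png

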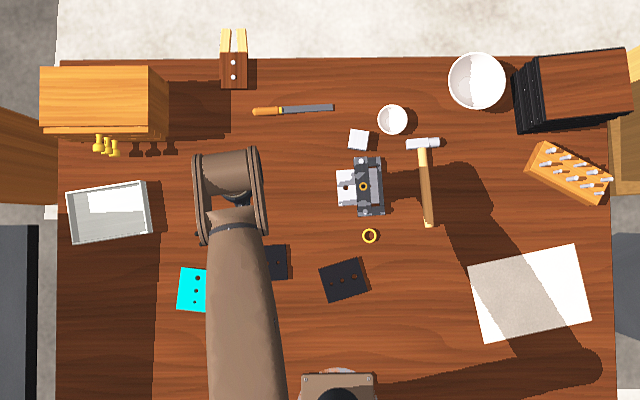

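```bash
python3 - <<'E'
from h import *
a,b=crop([(395,182),(410,397)],270,140,6,.012)
d=a-b; y=np.arctan2(d[1],d[0])-np.pi/2; print(np.linalg.norm(d),np.degrees(y-FR[2]),inframe(a),inframe(b))
print([inframe(q) for q in crop([(641,168),(656,380)],270,140,6,.012)])
print([inframe(q) for q in crop([(640,150),(660,395)],270,140,6,.016)], "stop top edge")
E
```

```text
0.09666297269184851 -0.2191070975431006 [-0.06673261  0.04980505] [-0.06710227 -0.04685722]
[array([0.04383783, 0.04816507]), array([ 0.04322691, -0.04722086])]
[array([0.04355625, 0.05586267]), array([ 0.04403789, -0.05413162])] stop top edge
```

Call:
{"method": "jog_arm", "body": {
  "series": [
    [0, 0, 0, 0],
    [0, 0, 0, 0],
    [0, 0, 0, 0],
    [0, 0, 0, 0],
    [0, 0, 0, 0],
    [0, 0, 0, 0],
    [0, 0, 0, 0],
    [0, 0, 0, 0]
  ]
}}

```text
time: 29.53
eef_pos: [0.5596, 0.1996, 0.2219]
tcp_rot: [0.686, 0.725, -0.032, -0.056]
contact_force: [-0.0, -0.3, 0.1]
opening: 0.466
```

```bash
python3 -c "
from plant import workorder
print(workorder.sign_off())"
```

```text
the job is handed in; nothing more can be done
None
```

The die plate is under the bridge with its front edge against the stop bar, and I signed the job off at about 29.5 s of the 61 s allowed.

**How:** I squared and centred the plate with two light side pushes. Then I pushed it straight in with two fingertips on its rear edge until the force jumped to about 12 N at the stop. I drew the fingers straight back before lifting them clear.

**Last checks (top camera):**
- **Position:** the rear corners are at frame x = -66.7 and -67.1 mm, against -67 mm expected.
- **Squareness:** the plate is within about 0.2° of the frame, and I can see no gap at the stop.
- **Centring:** it sits about 1.5 mm to the +y side of centre, inside the 7 mm of play.
- **Fingers:** they are clear, with the tool centre about 0.22 m above the bench and contact force near zero.
- **Other tools:** those in view have not moved. In the last full picture the arm hides the pliers and the jar. My moves went nowhere near them, but I did not see them again at the end.

**Not as planned:**
- **Tool tilt:** it drifted to about 6° and I could not correct it. Both fingertips still met the plate's edge.
- **Bench contact:** a fingertip touched the bench lightly a few times, at no more than 10 N in the readings.
- **Settling at the end:** the arm sagged about 16 mm during the final idle call, still far above everything.

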